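# Grease the banding wheel's bearing

## Robot

A 6-joint arm with a two-finger parallel gripper is mounted at the origin on the work surface. World frame = base frame: x ahead of the robot, y to its left, z up, the work surface at z = 0. Lengths are in m, angles in rad, forces in N, time in s.
With the tool pointing down it reaches from about 0.35 to 0.925 m from the base axis. Payload 6.4 kg.
Tool frame: the origin (TCP) lies at the very end of the fingers, on their centre line; the grasp point (between the pads) lies 19 mm behind it; z points along the fingers, y is the line along which they close (so a half turn about z gives the same grasp; the last joint's range is limited). The gripper opens to 94 mm and grips with 3 to 60 N. Pads are 16 mm wide; open, the fingers measure 119 mm over their backs; the gripper's body (75 mm by 177 mm) begins 78 mm behind the grasp point.
Start: joints at [1.113, 0.245, 1.558, -0, 1.339, -0.174], TCP at [0.182, 0.624, 0.205] pointing down, gripper open.
Joint ranges: [-3.13, 3.13], [-1.02, 2.26], [0.13, 2.54], [-0.95, 4.09], [0.21, 2.88], [-2.74, 2.74]. Speed limits (rad/s): [2.57, 2.57, 3.14, 3.14, 3.14, 3.14].

## Interface

Orientations are given as a unit quaternion [w, x, y, z].
In Python, from workcell import robot, optics, finder gives the robot as it stands.
- The arm moves only by the tool arm_command, never from a script. Its argument "rows" is a list of rows, each a list of 2 entries, a list of its own where there are three numbers: the shift along the tool's x, y, z in mm, then the turn about the tool's z in rad. A call has exactly 5 rows; each row is the pose to reach, as a shift and turn from the pose commanded when the call began, along the tool's axes at that moment; what a row does not reach only later rows make up. A row lasts 1/10 s, in which the tool goes at most 50 mm and 8.59 degrees, less where a joint would pass 70% of its speed; a pose out of reach is approached as far as the arm can. A call with a gripper value outside its range is refused whole. "grip" is the finger opening in mm, from 0 to 94, set as the call begins (left out, the last holds). The fingers move at their own pace and stop on an object; the grip force is fixed at half the most. Time passes only in rows, so rows that repeat a pose let the fingers close, or fill a call up. It gives the time, the measured TCP pose, the force, the opening and the grip force at its end, in the units of the state.
- robot.observe(): the state, without advancing time (a new reading comes with each control period).
- optics.camera(name): name is "side" or "top" or "wrist"; returns a dict with "frame" (480x640x3 uint8, red, green, blue), "z_map" (480x640 float32, m along the optical axis (not along the pixel's ray), 0 where there is no reading), "fx", "fy", "cx", "cy" (pixels), "R" (3x3) and "t" (3): a world point X has camera coordinates R X + t. Camera axes: x right, y down, z forward; pixel columns grow to the right and rows downward; lengths in m; the calibration is good to about 2 mm. A picture is of the moment at which its call begins.
- robot.close_job(): hands the job in; it is judged then, once.
Trained networks look in a picture, given as the dict that the camera call returned (one of the last four; its "shot" number tells which), for a name from the list of things; names that differ only in an ending like _2 or _b are one class to them, and where a whole thing is asked for, a point or a joint stands for the part that bears it (a point fixed in the world has none). Each returns a list of dicts, best first, with "p" (0 to 1); they miss things now and then, are a little off and sometimes report something else, mostly with a low value. They report only what shows in the picture. A call takes as long as a camera call. They do not tell look-alikes from the thing itself.
- finder.cut_out(label, picture): "region" (480x640 bool, what is visible of it) and "location" ([row, column] in pixels, amid what is visible of it).
- finder.mark_of(label, picture): "location" ([row, column] in pixels: a listed point, or the origin of a listed thing).
The state is a dict: "time": time; "q": joint angles; "qd": joint speeds; "joint_torque": joint torques, N m; "ee_pos": TCP position; "orientation": TCP orientation; "wrist_force": force on the tool from outside, world axes, zero at the start; "torque": the same for the moment, N m; "finger_gap": opening from 0.0 (shut) to 1.0 (fully open); "grip_force": force on a finger pad.
Only numpy, scipy, OpenCV 4.12 (cv2) and the standard library are available. Lean on these libraries where they do the work, as an engineer would, in place of code of your own. Each camera call takes 0.05 s, during which the arm holds its last target. There are 200 camera calls.

## Task

The banding wheel's head is off so that its bearing can be greased. Take the push-type grease gun out of the wooden tool block, press its coupler squarely onto the tilted grease nipple on the wheel's base until it snaps home, then push the barrel on against its spring nearly to the end of its stroke and hold it pressed there: finish while still gripping and pushing the gun, with the coupler square on the nipple. Leave the pots, the cup, the domed lid and the marker where they are.

Things in the scene. Friction and masses are not known exactly. Their poses are not given: they have to be found in the camera images.
- gun: Push-type grease gun, 300 g, upright nose down in the tool block's hole, barrel wholly above the block. Barrel: round, 34 mm diameter, 100 mm long, aluminium, dark grip rings 30 to 68 mm up. Origin: centre of the barrel's lower end, level with the block's top; +z along the barrel to its rear (up as it stands). Yaw does not matter. The slim steel nose sticks out 52 mm along -z.
- nose (a joint): Stroke: how far the gun's nose has slid back into its barrel, m. 0 = fully out (start), 0.018 = stop. Its spring starts to give at 9 N and needs 18 N at the stop; it springs back out when the push ends. A full shot is a stroke of more than 0.012, to be kept at the end.
- coupler_seat (a point): Floor of the coupler's bore, on the gun's axis, 39.5 mm from the gun's origin along its -z (nose out; less the stroke). The coupler is the nose's end: 20 mm diameter (23 at the flared mouth), 28 mm long, bore 14 mm wide, 12.5 mm deep, with four spring jaws just inside the mouth leaving 8 mm between them. Home, this point meets nipple_tip.
- nipple: Brass grease nipple on an inclined boss (26 mm diameter) of the wheel's base, 21 mm long, leaning 35 degrees from vertical. Origin: underside of its hexagon; +z along its axis to the tip. Hexagon 16 mm over corners, 7 mm high; neck 7 mm; head 11 mm at 14.5 to 16 mm, tapering to 5 mm. Jaws snap over it at 3 to 6 N. Home, the gun's origin is 60.5 mm out along +z, less the stroke.
- nipple_tip (a point): Tip of the nipple, on its axis, 21 mm from its origin.
- pedestal: Base of a banding wheel (turntable) without its head, grey cast iron, fixed; origin under its centre, z up. Foot 180 mm diameter, 10 mm high; column 58 mm; hub 68 mm, top at 100 mm; steel spindle 19 mm thick up to 138 mm. The nipple's origin is at (-50, 0, 70) mm in its frame; the nipple leans to its -x, towards the robot's side (turned up to 0.8 rad either way).
- toolblock: Wooden tool block, fixed, 70 mm (x) by 170 mm (y) by 62 mm high, origin at the centre of its underside. The gun's hole, 27 mm wide and 57 mm deep, is at y = -50 mm; two short wooden modelling tools stand at y = +35 and +62 mm, 42 and 34 mm high above the block.
- pot_a: Small paint pot with red cap, 44 mm in diameter, 45 mm high, between the base and the tool block; origin under its centre. Bystander.
- pot_b: Paint pot with red cap, 50 mm in diameter, 55 mm high; origin under its centre. Bystander.
- cup: Clear plastic water cup, 68 mm in diameter, 75 mm high; origin under its centre. Bystander.
- dome: White domed ceramic lid with a finial, 120 mm in diameter, 90 mm high; origin under its centre. Bystander.
- marker: Paint marker lying on the table, 135 mm long, 15 mm thick; origin on the table under the middle of it. Bystander.
Not all that is in view belongs to the job. What is shaped like the pedestal but blue or purple is not meant.

How it is judged:
On the way, in this order (a step that is already met when the one before it is completed fails the run):
1. the gun is lifted clear of the tool block in the gripper (contact force between the fingers and gun above 3 N and height (world z) of gun above 0.122 m), for 0.1 s.
2. the coupler has snapped home on the nipple, square to it (distance between coupler_seat and nipple_tip below 0.0025 m and angle between the z axis of gun and the z axis of nipple, either way round below 0.1 rad), for 0.05 s.
3. the barrel is pushed more than 12 mm onto the nose with the coupler home (all of step 2 and value of joint nose above 0.012 m), for 0.3 s.
At the end, for the whole second after the job is handed in: The coupler is home on the nipple (bore floor within 2.5 mm of the nipple's tip), the gun within 0.10 rad (6 degrees) of the nipple's axis, its stroke held at more than 12 of 18 mm, still gripped by the fingers (more than 3 N), and still (all of step 3 and contact force between the fingers and gun above 3 N and linear speed of gun below 0.02 m/s); the arm keeps its last pose, push and grip.
It fails at once if a pot, the cup or the domed lid is shifted by more than 20 mm, or the marker by more than 30 mm (distance of any of pot_a, pot_b, cup, dome from where it was at the start of the episode above 0.02 m or distance of marker from where it was at the start of the episode above 0.03 m).
It also fails if it takes over 48 s, if anything falls off the work surface, if the arm or the gripper's body presses on something with over 40 N, if the wrist force passes 120 N, or if a joint passes its speed limit or range.

## Working session

There is one attempt and no reset: what is moved stays moved. The work goes in short steps, Python scripts to look and compute and a tool call to move; the robot and the scene stay as the last step left them, time stands still between calls to the robot, and variables do not carry over. Pictures are saved under pics/ and viewed, at most 10 in all, crops included, and the job is handed in when it is done.

Besides the shell and the picture viewer there is one more tool, called after "Emit:" as a command line: name --argument value ..., lists and objects as JSON in quotes. arm_command: Moves the arm, as the interface text tells. Its arguments: {"type":"object","properties":{"rows":{"type":"array"},"grip":{"type":"number"}},"required":["rows"]}

```bash
mkdir -p pics; ls; cat > h.py <<'E'
import numpy as np, cv2
from workcell import robot, optics, finder
def deproj(p,mask=None):
    z=p['z_map']; v,u=np.nonzero((z>0) if mask is None else (mask&(z>0)))
    d=z[v,u]; C=np.c_[(u-p['cx'])*d/p['fx'],(v-p['cy'])*d/p['fy'],d]
    return (C-p['t'])@p['R'], v,u
def ray(p,rc):
    d=np.array([(rc[1]-p['cx'])/p['fx'],(rc[0]-p['cy'])/p['fy'],1.])
    return -p['R'].T@p['t'], p['R'].T@d
def atz(p,rc,z):
    o,d=ray(p,rc); return o+d*(z-o[2])/d[2]
def save(p,n): cv2.imwrite('pics/'+n+'.png',p['frame'][:,:,::-1])
E
python3 - <<'E'
from h import *
np.set_printoptions(precision=4,suppress=True)
s=robot.observe();print(s)
ims=[]
for c in ['side','top']:
    p=optics.camera(c); ims.append(p['frame'])
    o=-p['R'].T@p['t'];print(c,o,p['R'][2],p['fx'])
    for l in ['gun','nipple','pedestal','toolblock','pot_a','cup','dome','marker']:
        for r in finder.cut_out(l,p)[:4]:
            P,v,u=deproj(p,r['region'])
            if len(P): print(c,l,round(r['p'],2),np.round(r['location']),len(P),np.median(P,0),P.min(0),P.max(0))
    for l in ['gun','nipple','nipple_tip','pedestal','toolblock','coupler_seat']:
        print(c,l,[(round(r['p'],2),np.round(r['location'],1)) for r in finder.mark_of(l,p)[:4]])
    save(p,c+'0')
E
```

```text
pics
{'time': 0.0, 'q': array([ 1.1129,  0.2458,  1.559 , -0.    ,  1.3387, -0.1741]), 'qd': array([ 0.0007, -0.0011, -0.0013, -0.0005, -0.0001,  0.0004]), 'joint_torque': array([  0.0029, -41.5836, -31.4603,   0.0686,   0.0332,  -0.0001]), 'ee_pos': array([0.1817, 0.6235, 0.2044]), 'orientation': array([-0.0003,  0.1414,  0.99  , -0.0009]), 'wrist_force': array([-0.1272,  0.2532, -0.2822]), 'torque': array([-0.0134,  0.0172, -0.0023]), 'grip_force': 0.0, 'finger_gap': 1.0011058230398135}
side [ 0.1576 -0.8019  0.8876] [ 0.2539  0.6629 -0.7044] 541.4084912405795
side gun 0.92 [159. 342.] 479 [0.5758 0.1695 0.128 ] [0.5633 0.1609 0.0658] [0.5948 0.1959 0.167 ]
side nipple 0.56 [250. 314.] 535 [ 0.443  -0.0244  0.0443] [ 0.4224 -0.0387  0.0029] [0.4686 0.0118 0.0597]
side nipple 0.53 [379. 212.] 65 [ 0.1622 -0.2754  0.0788] [ 0.154  -0.2798  0.0733] [ 0.1699 -0.2655  0.0905]
side nipple 0.44 [182. 331.] 1439 [0.5723 0.1714 0.0583] [ 0.5391  0.1378 -0.0017] [0.6576 0.4053 0.1046]
side pedestal 0.92 [392. 247.] 6989 [ 0.2103 -0.295   0.0178] [ 0.1271 -0.3627 -0.0016] [ 0.305  -0.1852  0.
[... 2983 characters left out ...]
894]
top dome 0.42 [207. 411.] 26 [ 0.5199 -0.2154  0.082 ] [ 0.5124 -0.2208  0.0718] [ 0.5256 -0.2108  0.0909]
top marker 0.76 [275. 200.] 283 [0.3782 0.2776 0.0151] [0.3643 0.2106 0.0063] [0.3902 0.3417 0.022 ]
top gun [(0.81, array([184.2, 236.9])), (0.59, array([169.7, 316.2]))]
top nipple [(0.6, array([367.1, 440.2])), (0.48, array([327. , 525.3])), (0.47, array([207.3, 411.2]))]
top nipple_tip [(0.56, array([370.5, 442.5])), (0.49, array([331.9, 529.3])), (0.39, array([217.1, 410.8]))]
top pedestal [(0.85, array([194.3, 401.8])), (0.82, array([340.1, 429.1])), (0.65, array([303.7, 516.8])), (0.29, array([183.8, 235. ]))]
top toolblock [(0.86, array([190.2, 224.8]))]
top coupler_seat []
```

```bash
python3 - <<'E'
import cv2,numpy as np
a=cv2.imread('pics/side0.png');b=cv2.imread('pics/top0.png')
cv2.imwrite('pics/both0.png',np.hstack([cv2.resize(a[100:480,150:500],None,fx=1.14,fy=1.5),cv2.resize(b[100:480,120:560],None,fx=.9,fy=1.5)])[:, :800])
E
```

```text
(no output)
```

View pics/both0.png

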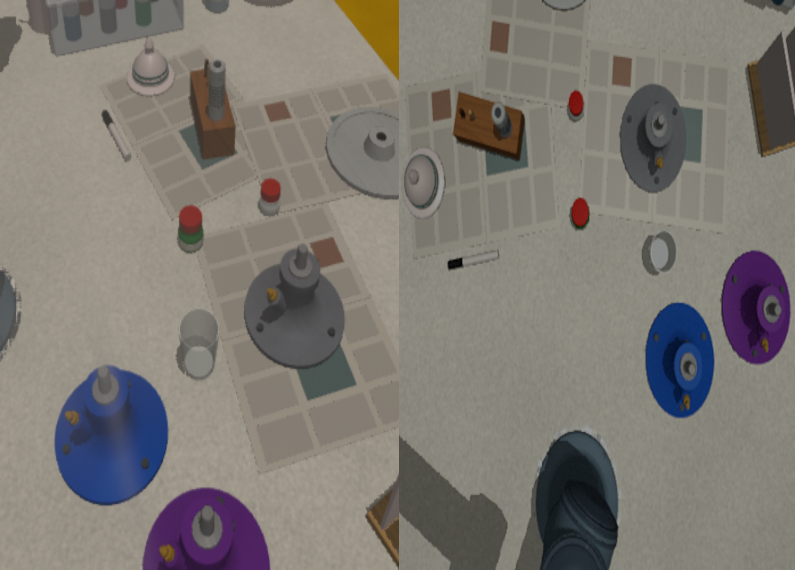

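The picture shows the grey pedestal at about (194, 402) in the top view, with its brass nipple at about (212, 411). The gun stands in the block at about (180, 235), and the blue and purple pedestals are decoys. The moves can't tilt the tool, so the gun has to be pivoted in the pads by levering its nose on the hole's rim.

```bash
cat >> h.py <<'E'
def fitc(x,y):
    A=np.c_[x,y,np.ones(len(x))]; s=np.linalg.lstsq(A,x*x+y*y,rcond=None)[0]
    c=s[:2]/2; return c, np.sqrt(s[2]+c@c)
def tri(pr):
    A=np.zeros((3,3));b=np.zeros(3)
    for o,d in pr:
        d=d/np.linalg.norm(d);M=np.eye(3)-np.outer(d,d);A+=M;b+=M@o
    return np.linalg.solve(A,b)
def brass(p):
    h=cv2.cvtColor(p['frame'],cv2.COLOR_RGB2HSV); return (h[...,0]>10)&(h[...,0]<30)&(h[...,1]>120)&(h[...,2]>60)
E
python3 - <<'E'
from h import *
np.set_printoptions(precision=4,suppress=True)
T={'side':[(292.3,385.5),(296.5,389.7)],'top':[(217.1,410.8),(207.3,411.2)]}
P={c:optics.camera(c) for c in T}
for c,p in P.items():
    X,v,u=deproj(p)
    near=np.hypot(X[:,0]-.577,X[:,1]+.212)<.1
    r=np.hypot(X[:,0]-.577,X[:,1]+.212)
    f=near&(X[:,2]>.005)&(X[:,2]<.0135)&(r>.05)
    mask=np.zeros((480,640),np.uint8);mask[v[f],u[f]]=1
    print(c,'foot minEnclosing',cv2.minEnclosingCircle((X[f][:,:2]*1000).astype(np.float32)))
    h=near&(abs(X[:,2]-.1)<.004)&(r<.045);print(' hub',cv2.minEnclosingCircle((X[h][:,:2]*1000).astype(np.float32)), np.median(X[h][:,2]))
    s=near&(X[:,2]>.133)&(r<.03);print(' spindle',cv2.minEnclosingCircle((X[s][:,:2]*1000).astype(np.float32)),X[s].mean(0))
    bm=brass(p)[v,u]&near&(X[:,2]>.05)
    print(' brass',bm.sum(),X[bm].mean(0),X[bm].min(0),X[bm].max(0))
    g=(np.hypot(X[:,0]-.577,X[:,1]-.178)<.03)&(X[:,2]>.157);print(' gun top',cv2.minEnclosingCircle((X[g][:,:2]*1000).astype(np.float32)),X[g].mean(0),g.sum())
    print(' tip',atz(p,T[c][0],.0872),'org',atz(p,T[c][1],.07))
print('tri tip',tri([ray(P[c],T[c][0]) for c in P]),'org',tri([ray(P[c],T[c][1]) for c in P]))
print('tri gun org',tri([ray(P['side'],(176.7,340.6)),ray(P['top'],(184.2,236.9))]))
E
```

```text
side foot minEnclosing ((574.4408569335938, -211.75303649902344), 98.4209976196289)
 hub ((575.0197143554688, -211.49118041992188), 36.35574722290039) 0.10006135366410297
 spindle ((572.7622680664062, -211.692138671875), 9.541574478149414) [ 0.5725 -0.2122  0.1369]
 brass 52 [ 0.5191 -0.2187  0.0794] [ 0.5105 -0.2238  0.0709] [ 0.5291 -0.2128  0.0896]
 gun top ((580.7232055664062, 180.00743103027344), 17.3027400970459) [0.5796 0.1777 0.1622] 107
 tip [ 0.5142 -0.2147  0.0872] org [ 0.5249 -0.2147  0.07  ]
top foot minEnclosing ((577.1090698242188, -213.1630401611328), 99.15862274169922)
 hub ((575.3233032226562, -210.8496856689453), 35.45915985107422) 0.10034947042653566
 spindle ((574.1878051757812, -212.14047241210938), 8.666608810424805) [ 0.5743 -0.2118  0.1377]
 brass 37 [ 0.5211 -0.2151  0.08  ] [ 0.5123 -0.2215  0.0685] [ 0.529  -0.2093  0.0908]
 gun top ((582.295166015625, 180.06260681152344), 17.662303924560547) [0.5812 0.1801 0.1623] 196
 tip [ 0.4987 -0.2168  0.0872] org [ 0.5242 -0.2215  0.07  ]
tri tip [ 0.5044 -0.2181  0.0933] org [ 0.5223 -0.2199  0.0772]
tri gun org [0.5863 0.1861 0.058 ]
```

Emit:
arm_command --rows '[[[-40,-25,-30],-0.07],[[-80,-50,-50],-0.14],[[-120,-75,-50],-0.21],[[-160,-100,-50],-0.28],[[-200,-125,-50],-0.365]]' --grip 70

```text
time: 2.1
ee_pos: [0.3401, 0.4465, 0.256]
orientation: [0.001, -0.042, 0.999, 0.0]
wrist_force: [0.1, 1.0, -0.0]
finger_gap: 0.749
grip_force: 0.0
```

Emit:
arm_command --rows '[[[-24,-32,0],0],[[-49,-64,0],0],[[-73,-96,0],0],[[-98,-128,0],0],[[-122,-160,0],0]]'

```text
time: 2.6
ee_pos: [0.4746, 0.2971, 0.2557]
orientation: [0.0, -0.041, 0.999, 0.0]
wrist_force: [-0.0, 0.8, 0.3]
finger_gap: 0.743
grip_force: 0.0
```

Emit:
arm_command --rows '[[[-25,-32,0],0],[[-50,-64,0],0],[[-75,-96,0],0],[[-98,-127,0],0],[[-98,-127,0],0]]'

```text
time: 3.1
ee_pos: [0.5838, 0.1765, 0.2552]
orientation: [0.0, -0.038, 0.999, -0.0]
wrist_force: [-0.4, 0.9, 0.5]
finger_gap: 0.745
grip_force: 0.0
```

```bash
python3 - <<'E'
from h import *
np.set_printoptions(precision=4,suppress=True)
s=robot.observe();print(s['time'],s['q'],s['ee_pos'],s['orientation'])
p=optics.camera('wrist');save(p,'w1')
X,v,u=deproj(p)
print(-p['R'].T@p['t'],p['R'][2])
g=(np.hypot(X[:,0]-.5815,X[:,1]-.180)<.03)&(abs(X[:,2]-.162)<.005);print(g.sum(),cv2.minEnclosingCircle((X[g][:,:2]*1000).astype(np.float32)),X[g].mean(0))
E
```

```text
3.1 [ 0.1082  0.115   1.6146 -0.0008  1.4118 -1.5387] [0.5838 0.1765 0.2552] [ 0.0002 -0.0381  0.9993 -0.0004]
[0.5084 0.1716 0.4337] [ 0.2536  0.0193 -0.9671]
1666 ((580.6031494140625, 181.92617797851562), 17.05858612060547) [0.5796 0.1817 0.1611]
```

View pics/w1.png

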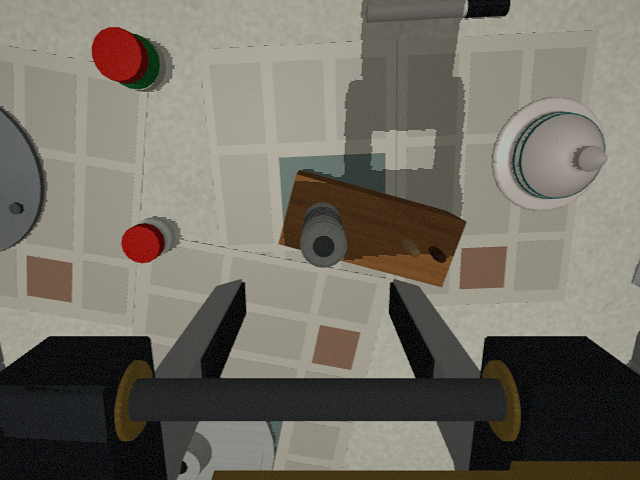

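The gun's top sits between the fingers at (323, 245), and its axis measures (0.581, 0.1815). I'm descending onto it.

Emit:
arm_command --rows '[[[3,5,0],0],[[3,5,40],0],[[3,5,80],0],[[3,5,120],0],[[3,5,162],0]]'

```text
time: 3.65
ee_pos: [0.5772, 0.1866, 0.0928]
orientation: [0.001, -0.042, 0.999, 0.0]
wrist_force: [-0.2, 0.3, 0.0]
finger_gap: 0.747
grip_force: 0.0
```

Emit:
arm_command --rows '[[[0,0,0],0],[[0,0,0],0],[[0,0,0],0],[[0,0,0],0],[[0,0,0],0]]' --grip 20

```text
time: 4.15
ee_pos: [0.5802, 0.1838, 0.0964]
orientation: [0.003, -0.041, 0.999, -0.001]
wrist_force: [0.5, -10.0, 9.1]
finger_gap: 0.359
grip_force: 30.1
```

Emit:
arm_command --rows '[[[0,-2,0],0],[[0,-2,-14],0],[[0,-2,-28],0],[[0,-2,-42],0],[[0,-2,-42],0]]'

```text
time: 4.65
ee_pos: [0.5795, 0.183, 0.1385]
orientation: [0.002, -0.041, 0.999, 0.0]
wrist_force: [0.3, -0.3, -2.7]
finger_gap: 0.357
grip_force: 30.0
```

```bash
cat >> h.py <<'E'
def gunaxis(p,c,R=.08):
    # cylinder axis of barrel points near c (grey-ish / gun mask)
    from scipy.optimize import least_squares
    r=finder.cut_out('gun',p); out=[]
    for k in r[:3]:
        X,v,u=deproj(p,k['region']); m=np.linalg.norm(X-c,axis=1)<R; X=X[m]
        if len(X)<50: continue
        out.append((k['p'],X))
    return out
def fitcyl(X,d0,rad=.017,c0=None):
    from scipy.optimize import least_squares
    c0=X.mean(0) if c0 is None else np.array(c0)
    d0=np.array(d0,float)/np.linalg.norm(d0)
    e1=np.cross(d0,[0.3,.9,.1]);e1/=np.linalg.norm(e1);e2=np.cross(d0,e1)
    def un(q):
        d=d0+q[0]*e1+q[1]*e2;d/=np.linalg.norm(d);return c0+q[2]*e1+q[3]*e2,d
    def f(q):
        c,d=un(q);w=X-c;return (np.linalg.norm(w-np.outer(w@d,d),axis=1)-rad)*1000
    s=least_squares(f,[0,0,0,0],loss='soft_l1'); c,d=un(s.x); return c,d,np.median(abs(s.fun)),(X-c)@d
E
python3 - <<'E'
from h import *
np.set_printoptions(precision=4,suppress=True)
s=robot.observe();print(s['ee_pos'],s['wrist_force'],s['grip_force'])
for n in ['side','top']:
    p=optics.camera(n)
    for pr,X in gunaxis(p,s['ee_pos']+[0,0,.02]):
        X=X[abs(X[:,1]-s['ee_pos'][1])<.019]
        c,d,e,t=fitcyl(X,[0,0,1],c0=s['ee_pos']);print(n,pr,len(X),c,d,e,X.min(0),X.max(0))
E
```

```text
[0.5795 0.183  0.1385] [ 0.3477 -0.2912 -2.6568] 29.976200759410858
side 0.74 350 [0.5811 0.1849 0.1385] [ 0.0438 -0.1342  0.99  ] 1.6682644948371235 [0.5624 0.1641 0.0789] [0.5916 0.1938 0.2092]
```

Emit:
arm_command --rows '[[[6,0,0],0],[[12,0,0],0],[[18,0,1],0],[[23,0,1],0],[[23,0,1],0]]'

```text
time: 5.35
ee_pos: [0.5559, 0.1805, 0.1349]
orientation: [0.001, -0.041, 0.999, -0.0]
wrist_force: [3.0, -2.3, -1.7]
finger_gap: 0.358
grip_force: 30.0
```

Emit:
arm_command --rows '[[[6,0,2],0],[[12,0,3],0],[[18,0,5],0],[[22,0,7],0],[[22,0,7],0]]'

```text
time: 5.85
ee_pos: [0.532, 0.179, 0.1264]
orientation: [-0.001, -0.041, 0.999, 0.0]
wrist_force: [2.8, -0.0, -3.5]
finger_gap: 0.356
grip_force: 30.0
```

Emit:
arm_command --rows '[[[4,0,2],0],[[8,0,4],0],[[12,0,7],0],[[16,0,10],0],[[16,0,10],0]]'

```text
time: 6.35
ee_pos: [0.5174, 0.1777, 0.1183]
orientation: [0.0, -0.041, 0.999, 0.0]
wrist_force: [-0.7, -1.7, 6.3]
finger_gap: 0.351
grip_force: 30.0
```

```bash
python3 - <<'E'
from h import *
np.set_printoptions(precision=4,suppress=True)
s=robot.observe();print(s['ee_pos'],s['wrist_force'],s['grip_force'])
ims=[]
for n in ['side','wrist']:
    p=optics.camera(n);ims.append(p['frame'])
    for pr,X in gunaxis(p,s['ee_pos']+[0,0,.02]):
        X=X[abs(X[:,1]-s['ee_pos'][1])<.019]
        c,d,e,t=fitcyl(X,[-.57,0,.82],c0=s['ee_pos']+[0,0,.019]);print(n,pr,len(X),c,d,e,X.min(0),X.max(0))
a=cv2.resize(ims[0][90:240,260:420],None,fx=2.5,fy=2.5);b=ims[1][:375,120:520]
cv2.imwrite('pics/t1.png',np.hstack([a,b])[:,:,::-1])
E
```

```text
[0.5174 0.1777 0.1183] [-0.655  -1.7185  6.2813] 30.008303225040436
side 0.59 308 [0.5371 0.1814 0.151 ] [-0.3956 -0.0315  0.9179] 1.1722868246166507 [0.5047 0.1606 0.0773] [0.5769 0.1926 0.184 ]
wrist 0.26 60 [0.524  0.1798 0.1419] [-0.7036 -0.1144  0.7014] 0.8372711233619983 [0.5054 0.1615 0.0899] [0.5448 0.1961 0.1762]
```

View pics/t1.png

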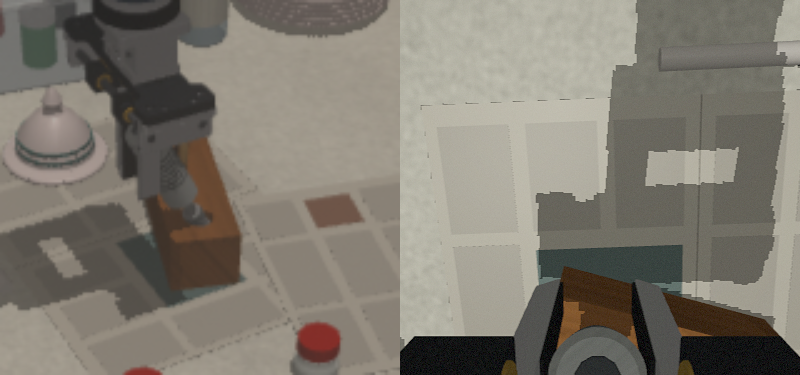

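Emit:
arm_command --rows '[[[0,0,-15],0],[[0,0,-35],0],[[0,0,-60],0],[[0,0,-90],0],[[0,0,-90],0]]'

```text
time: 7.05
ee_pos: [0.5192, 0.1781, 0.2116]
orientation: [0.003, -0.041, 0.999, 0.001]
wrist_force: [0.8, 0.2, -3.4]
finger_gap: 0.352
grip_force: 30.0
```

```bash
python3 - <<'E'
from h import *
np.set_printoptions(precision=4,suppress=True)
s=robot.observe();print(s['time'],s['ee_pos'],s['wrist_force'],s['grip_force'],s['orientation'])
c=s['ee_pos']+[0,0,.019]
np.save('/tmp/c.npy',c)
ims=[]
for n in ['side','wrist']:
    p=optics.camera(n);ims.append(p['frame'])
    X,v,u=deproj(p)
    w=X-c
    d=np.array([-.57,-.05,.82]);d/=np.linalg.norm(d)
    t=w@d; r=np.linalg.norm(w-np.outer(t,d),axis=1)
    m=(t>-.11)&(t<.075)&(r<.035)&(abs(w[:,1])<.0175)
    np.save('/tmp/%s.npy'%n,np.c_[X[m],v[m],u[m]])
    for lo in np.arange(-.11,.075,.01):
        k=m&(t>=lo)&(t<lo+.01)
        if k.sum()>4: print(n,round(lo,3),k.sum(),w[k].mean(0)*1000,(w[k].min(0))*1000,w[k].max(0)*1000)
a=cv2.resize(ims[0][40:190,240:400],None,fx=2.5,fy=2.5);b=ims[1][105:480,120:520]
cv2.imwrite('pics/t2.png',np.hstack([a,b])[:,:,::-1])
E
```

```text
7.05 [0.5192 0.1781 0.2116] [ 0.7523  0.2171 -3.448 ] 29.988960027694702 [ 0.0032 -0.0407  0.9992  0.0005]
side -0.11 25 [ 60.0924  -1.4855 -86.1161] [ 52.0317  -7.1347 -92.8054] [ 69.8665   4.1149 -80.1756]
side -0.1 29 [ 57.5061  -1.2418 -76.0991] [ 47.7726  -5.8002 -85.1788] [ 66.9423   7.0968 -68.0015]
side -0.09 40 [ 52.7186   0.5221 -67.0893] [ 44.0821  -8.3033 -74.8067] [ 60.0778  11.647  -60.0217]
side -0.08 14 [ 48.5823   0.7361 -58.2018] [ 45.0586  -2.5889 -62.3523] [ 53.0817   6.1112 -54.2193]
side -0.07 5 [ 51.8855  -5.7036 -40.8438] [ 48.5689  -9.0088 -50.2017] [ 55.6512  -3.299  -35.5471]
side -0.06 42 [ 40.1816  -8.2628 -39.3186] [ 24.9372 -15.685  -49.9254] [ 53.1881   5.9855 -27.2237]
side -0.05 53 [ 35.9099  -9.3246 -30.4227] [ 20.9026 -15.8441 -43.564 ] [ 49.2881  -0.4457 -17.4163]
side -0.04 49 [ 31.1978  -9.2762 -21.4436] [ 18.646  -14.6586 -33.8152] [46.136  -0.3227 -9.5461]
side -0.03 47 [ 29.7482 -10.4938 -10.1016] [ 11.4744 -16.0343 -20.8222] [42.8357  1.1699  2.0551]
side -0.02 38 [25.0059 -9.3536 -1.7554] [ -7.2404 -15.2158 -17.4445] [37.5434 17.4893  9.017
[... 948 characters left out ...]
847  12.0917 -20.7801]
wrist -0.02 136 [  0.1066  -3.0813 -16.8266] [-12.7945 -17.4699 -23.3954] [10.9313 17.4994 -7.9201]
wrist -0.01 222 [-4.1307 -1.493  -8.8646] [-12.7993 -17.4145 -19.6911] [ 7.1074 17.4975  2.8242]
wrist -0.0 321 [-3.9738 -1.6079  3.5202] [-12.815  -17.4739  -7.4939] [ 6.7927 17.4931 14.7686]
wrist 0.01 314 [-6.1106 -0.9361 14.1292] [-13.2181 -17.392    4.2113] [ 5.0487 17.4604 23.6795]
wrist 0.02 373 [-7.5521  0.0122 25.2753] [-13.0248 -17.4588  16.7433] [ 1.7143 17.4986 34.5956]
wrist 0.03 4225 [-7.4824  0.2674 38.8104] [-15.3373 -17.4741  28.1335] [ 1.7032 17.4858 45.4229]
wrist 0.04 230 [-8.8117 -1.3828 45.8711] [-12.9405 -17.498   41.0366] [-2.9374 17.4961 48.6789]
```

View pics/t2.png

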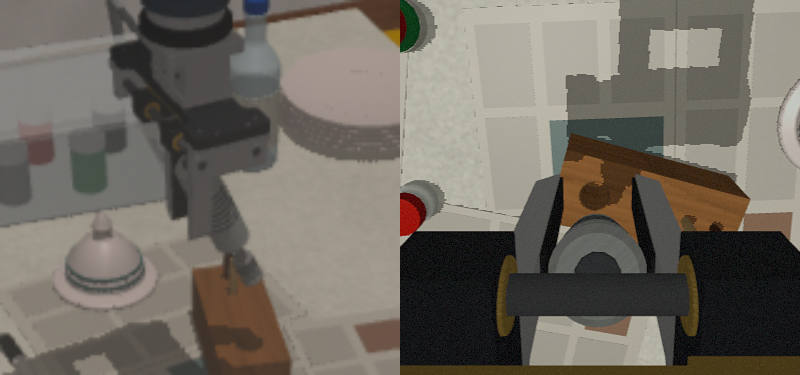

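The gun is free and held, but the tilt looks nearer 24° than 35°. I'm fitting the axis properly.

```bash
cat > ax.py <<'E'
from h import *
from scipy.optimize import least_squares
def axis_fit(c,th0=.42,yaw=None,shots=('side','wrist'),verbose=True):
    """axis through tool xz plane; c grasp pt, yaw = angle of tool x. returns tilt, offset, origin"""
    tx=np.array([np.cos(yaw),np.sin(yaw),0]);ty=np.array([-np.sin(yaw),np.cos(yaw),0]);
    Q=[]
    for n in shots:
        p=optics.camera(n);X,v,u=deproj(p);w=X-c
        Q.append(np.c_[w@tx,w@ty,w[:,2]]*1000)
    W=np.vstack([q[(np.abs(q)<130).all(1)] for q in Q])
    th,a,b=th0,0.,0.
    for it in range(8):
        d=np.array([np.sin(th),0,np.cos(th)]);e=np.array([np.cos(th),0,-np.sin(th)])
        t=W@d;x=W@e-a;y=W[:,1]-b;r=np.hypot(x,y)
        tol=8 if it<3 else 4
        bar=(abs(r-17)<tol)&(t>-62)&(t<60)&~((abs(W[:,0])<16)&(W[:,2]<26)&(W[:,2]>-22))&(abs(y)<14)&(x*0+1>0)
        bar&=(W[:,2]<-18) 
        B=W[bar]
        def f(q):
            d=np.array([np.sin(q[0]),0,np.cos(q[0])]);e=np.array([np.cos(q[0]),0,-np.sin(q[0])])
            return np.hypot(B@e-q[1],B[:,1]-q[2])-17
        th,a,b=least_squares(f,[th,a,b],loss='soft_l1').x
    d=np.array([np.sin(th),0,np.cos(th)]);e=np.array([np.cos(th),0,-np.sin(th)])
    t=W@d;r=np.hypot(W@e-a,W[:,1]-b)
    if verbose: print('tilt deg',np.degrees(th),'a,b',a,b,'n',len(B),'res',np.median(abs(f([th,a,b]))))
    return th,a,b,t,r,W
E
python3 - <<'E'
from ax import *
np.set_printoptions(precision=4,suppress=True)
s=robot.observe();c=s['ee_pos']+[0,0,.019];yaw=np.radians(184.7)
for sh in [('side',),('wrist',),('side','wrist')]:
    th,a,b,t,r,W=axis_fit(c,yaw=yaw,shots=sh)
    k=(r<16.5)&(t>-120)&(t<70); h,e=np.histogram(t[k],np.arange(-120,70,3)); print(list(zip(e[h>5].astype(int),h[h>5])))
E
```

```text
tilt deg 23.25008696506679 a,b -20.145950244784068 -2.8954820246410886 n 49 res 0.97298797767521Traceback (most recent call last):
  File "<stdin>", line 6, in <module>
IndexError: boolean index did not match indexed array along axis 0; size of axis is 64 but size of corresponding boolean axis is 63
```

```bash
python3 - <<'E'
from ax import *
np.set_printoptions(precision=1,suppress=True)
s=robot.observe();c=s['ee_pos']+[0,0,.019];yaw=np.radians(184.7)
tx=np.array([np.cos(yaw),np.sin(yaw),0])
out=[]
for n in ['side','wrist']:
    p=optics.camera(n);im=p['frame'].copy()
    pr=lambda X:(lambda q:(p['fx']*q[0]/q[2]+p['cx'],p['fy']*q[1]/q[2]+p['cy']))(p['R']@X+p['t'])
    k=5 if n=='side' else 2
    o=pr(c); x0,y0=int(o[0]-40*5/k),int(o[1]-(50 if k==5 else 62)*5/k)
    im=cv2.resize(im[max(y0,0):y0+(100 if k==5 else 260),x0:x0+int(400/k)],None,fx=k,fy=k)
    D=lambda X:tuple(int(round(k*(a-b))) for a,b in zip(pr(X),(x0,max(y0,0))))
    cv2.circle(im,D(c),4,(255,0,0),-1); cv2.circle(im,D(c-[0,0,.019]),4,(0,255,0),-1)
    for th,a,col in [(35,0,(255,0,0)),(24,-.018,(0,0,255))]:
        th=np.radians(th);d=tx*np.sin(th)+np.array([0,0,np.cos(th)]);e=tx*np.cos(th)-np.array([0,0,np.sin(th)])
        cv2.line(im,D(c+a*e-.102*d),D(c+a*e+.05*d),col,1)
    out.append(cv2.copyMakeBorder(im[:500],0,500-min(500,im.shape[0]),0,0,0))
cv2.imwrite('pics/t3.png',np.hstack(out)[:,:,::-1]); print(np.hstack(out).shape)
E
```

```text
(500, 800, 3)
```

View pics/t3.png

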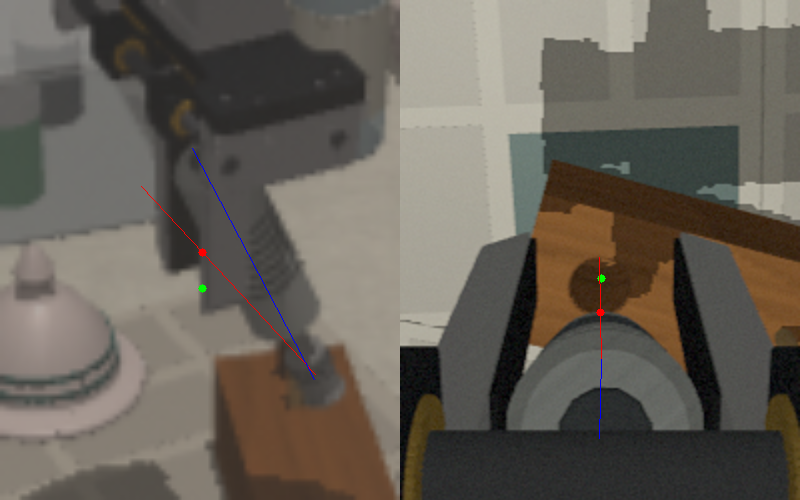

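The picture shows the barrel sitting about 18 mm off the pad centre at a 24° tilt. The nose jammed in the hole and the barrel slid in the pads. I'll lever it upright on the rim, put it back, re-grasp it centred and tilt again at a shallower depth.

Emit:
arm_command --rows '[[[0,0,25],0],[[0,0,50],0],[[0,0,70],0],[[0,0,84],0],[[0,0,84],0]]'

```text
time: 7.8
ee_pos: [0.5163, 0.1772, 0.1207]
orientation: [-0.002, -0.041, 0.999, -0.0]
wrist_force: [1.5, 0.2, -3.9]
finger_gap: 0.357
grip_force: 30.0
```

Emit:
arm_command --rows '[[[-8,0,-1],0],[[-16,0,-2],0],[[-24,0,-4],0],[[-32,0,-5],0],[[-38,0,-5],0]]'

```text
time: 8.3
ee_pos: [0.5563, 0.1806, 0.129]
orientation: [0.0, -0.041, 0.999, -0.0]
wrist_force: [-2.4, -3.0, -1.9]
finger_gap: 0.354
grip_force: 30.0
```

```bash
cat > tilt.py <<'E'
from h import *
# side-camera view of gun: slope of visible barrel points below the pads
def look(name,draw=None):
    s=robot.observe();p=optics.camera('side');c=s['ee_pos']+[0,0,.019]
    pr=lambda X:(lambda q:(p['fx']*q[0]/q[2]+p['cx'],p['fy']*q[1]/q[2]+p['cy']))(p['R']@X+p['t'])
    o=pr(c);x0,y0=int(o[0]-50),int(o[1]-50)
    im=cv2.resize(p['frame'][y0:y0+120,x0:x0+110],None,fx=5,fy=5)
    cv2.circle(im,tuple(int(5*(a-b)) for a,b in zip(o,(x0,y0))),4,(255,0,0),-1)
    cv2.imwrite('pics/%s.png'%name,im[:,:,::-1])
    X,v,u=deproj(p);w=(X-c)*1000
    m=(abs(w[:,1])<17)&(w[:,0]>-25)&(w[:,0]<75)&(w[:,2]>-90)&(w[:,2]<-15)&(X[:,2]>.068)
    for lo in range(-90,-15,8):
        k=m&(w[:,2]>=lo)&(w[:,2]<lo+8)
        if k.sum()>4: print(lo+4,k.sum(),np.round(np.median(w[k],0),1),np.round([w[k][:,0].min(),w[k][:,0].max()],1))
    print(s['time'],s['ee_pos'],s['wrist_force'],s['finger_gap'])
E
python3 -c "
from tilt import *
look('u1')"
```

```text
-78 23 [ 20.9  -0.7 -77.6] [13.2 32.7]
-70 17 [ 22.5  -1.  -71.2] [17.1 32.8]
-62 5 [ 20.2  -1.3 -64.5] [15.7 26. ]
-54 11 [ 10.9  -7.  -52.4] [ 4.2 30.9]
-46 33 [ 13.  -10.4 -46.4] [ 1.1 29.8]
-38 36 [ 12.  -10.3 -39. ] [ 0.4 29.7]
-30 41 [ 13.1 -10.6 -30.5] [-1.  30.8]
-22 14 [ 15.9 -12.1 -22.5] [-3.5 26.7]
-14 9 [ 19.4 -11.4 -17.2] [-3.9 26.7]
8.3 [0.55627275 0.18056213 0.12904105] [-2.35849847 -2.97088019 -1.94286202] 0.35389934946696994
```

View pics/u1.png

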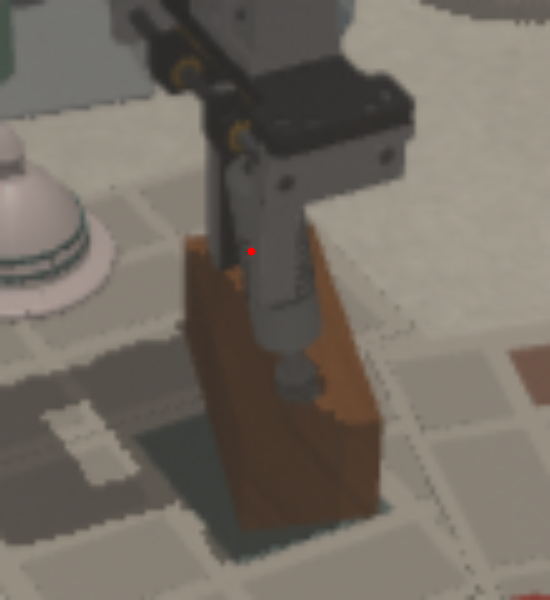

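The gun is nearly upright, with the coupler at the hole's mouth near (298, 378). I'm moving a little more and lowering it in.

Emit:
arm_command --rows '[[[-5,0,0],0],[[-9,0,0],0],[[-9,0,5],0],[[-9,0,10],0],[[-9,0,15],0]]'

```text
time: 8.85
ee_pos: [0.5643, 0.1814, 0.1127]
orientation: [0.0, -0.041, 0.999, 0.0]
wrist_force: [-2.8, -1.5, -2.6]
finger_gap: 0.359
grip_force: 30.0
```

Emit:
arm_command --rows '[[[0,0,5],0],[[0,0,10],0],[[0,0,15],0],[[0,0,20],0],[[0,0,20],0]]'

```text
time: 9.35
ee_pos: [0.5675, 0.1816, 0.0971]
orientation: [0.003, -0.041, 0.999, 0.0]
wrist_force: [-2.5, -2.2, 9.8]
finger_gap: 0.357
grip_force: 30.0
```

```bash
python3 -c "
from tilt import *
look('u2')"
```

```text
-46 23 [  4.2  -9.9 -44.4] [-8.  22.9]
-38 36 [  5.3 -10.4 -37.6] [-7.7 23.9]
-30 33 [  4.  -10.8 -29.8] [-8.4 23.4]
-22 30 [  2.7  -9.6 -22.5] [-9.1 24.8]
-14 7 [ -5.8  -4.9 -15.4] [-9.9 20.4]
9.35 [0.56748611 0.18159948 0.09711204] [-2.49387214 -2.22861289  9.82156078] 0.35684519503421835
```

Emit:
arm_command --rows '[[[-3,0,2],0],[[-5,0,4],0],[[-5,0,5],0],[[-5,0,5],0],[[-5,0,5],0]]'

```text
time: 9.9
ee_pos: [0.5738, 0.1821, 0.0954]
orientation: [0.005, -0.041, 0.999, -0.0]
wrist_force: [-7.4, -3.9, 23.8]
finger_gap: 0.358
grip_force: 30.0
```

Emit:
arm_command --rows '[[[0,0,0],0],[[0,0,0],0],[[0,0,0],0],[[0,0,0],0],[[0,0,0],0]]' --grip 60

```text
time: 10.4
ee_pos: [0.5692, 0.1819, 0.088]
orientation: [-0.0, -0.041, 0.999, 0.0]
wrist_force: [0.4, -0.3, 0.0]
finger_gap: 0.635
grip_force: 0.0
```

```bash
python3 -c "
from tilt import *
look('u3')
np.set_printoptions(precision=4,suppress=True)
p=optics.camera('top');X,v,u=deproj(p)
for q in (p,optics.camera('wrist')):
    X,v,u=deproj(q)
    g=(np.hypot(X[:,0]-.5815,X[:,1]-.180)<.03)&(X[:,2]>.155)&(X[:,2]<.172);print(g.sum(),X[g].mean(0),X[g].min(0),X[g].max(0))
"
```

```text
-38 20 [  4.7 -11.  -36.3] [-8.4 20.8]
-30 19 [ -5.5  -6.6 -30.6] [-9.2  3. ]
-22 14 [ -4.1  -6.6 -22.1] [-9.8 -0.9]
-14 8 [ -6.3  -6.6 -15.7] [-8.6 -0. ]
10.4 [0.56921521 0.18190807 0.088027  ] [ 0.44768197 -0.28306326  0.04487618] 0.6354449896569941<string>:8: RuntimeWarning: Mean of empty slice.
  ret = um.true_divide(
Traceback (most recent call last):
ValueError: zero-size array to reduction operation minimum which has no identity
```

Emit:
arm_command --rows '[[[-4,0,-2],0],[[-8,-1,-4],0],[[-12,-1,-6],0],[[-12,-1,-6],0],[[-12,-1,-6],0]]'

```text
time: 11.05
ee_pos: [0.5816, 0.1818, 0.0946]
orientation: [0.0, -0.041, 0.999, 0.0]
wrist_force: [0.3, -0.2, 0.1]
finger_gap: 0.638
grip_force: 0.0
```

```bash
python3 -c "
from tilt import *
np.set_printoptions(precision=1,suppress=True)
s=robot.observe();c=s['ee_pos']+[0,0,.019];print(s['ee_pos']*1000)
for n in ('side','wrist'):
    q=optics.camera(n);X,v,u=deproj(q);w=(X-c)*1000
    m=(abs(w[:,1])<17.5)&(abs(w[:,0])<30)&(w[:,2]>-60)&(w[:,2]<58)&(X[:,2]>.066)
    for lo in range(-60,58,8):
        k=m&(w[:,2]>=lo)&(w[:,2]<lo+8)
        if k.sum()>4: print(n,lo+4,k.sum(),np.median(w[k],0),w[k].min(0),w[k].max(0))
save(q,'w3')
"
```

```text
[581.6 181.8  94.6]
side -48 10 [-12.  -10.9 -45.4] [-26.4 -16.  -47.2] [  5.2  16.  -44.4]
side -40 35 [-12.5 -10.1 -41.2] [-20.2 -16.  -43.8] [  8.6   6.9 -36.1]
side -32 34 [-11.7 -10.5 -32.5] [-21.6 -16.6 -36. ] [  6.7   8.4 -28.4]
side -24 31 [-13.4 -10.2 -24. ] [-22.1 -15.9 -27.9] [ -0.6   4.5 -20.1]
side -16 23 [-14.2 -11.2 -15.5] [-21.7 -13.3 -20. ] [ -1.    3.9 -12.1]
side -8 32 [-14.1 -11.   -7.6] [-22.5 -16.2 -12. ] [-2.   7.4 -4.1]
side 0 29 [-13.9 -10.3  -0.6] [-22.4 -16.   -3.7] [-1.3  0.7  4. ]
side 8 32 [-15.9 -11.    7.7] [-23.2 -14.7   4.5] [-1.5  5.9 11.9]
side 16 32 [-14.8 -10.5  16.6] [-22.8 -17.1  12. ] [-1.7  8.2 19.9]
side 24 28 [-12.9  -9.7  24.3] [-21.6 -17.2  20.2] [-1.1  4.8 28. ]
side 32 36 [-15.   -9.2  31.9] [-23.2 -16.2  28. ] [ 0.   6.  35.8]
side 40 27 [-13.3 -10.4  40. ] [-21.6 -15.1  36.2] [-2.   4.  43.5]
side 48 50 [-14.7  -3.9  48.3] [-22.5 -16.7  44.1] [-1.7 15.3 51.3]
wrist -48 84 [-19.7  -0.5 -45.8] [-21.5 -14.6 -47.5] [ -9.2  17.1 -44.1]
wrist -40 204 [-19.7  -0.3 -40. ] [-21.7 -14.9 -43.9] [ -8.1  17.3 -36. ]
wrist -32 222 [-19.9  -0.8 -32. ] [-22.1 -14.9 -36. ] [ -7.9  16.8 -28. ]
wrist -24 254 [-20.1   0.4 -23.5] [-22.4 -14.9 -28. ] [ -7.6  17.4 -20. ]
wrist -16 295 [-20.3  -0.9 -15.4] [-22.4 -14.9 -19.9] [ -8.   17.2 -12.1]
wrist -8 293 [-20.8   0.4  -8.3] [-22.6 -14.9 -12. ] [-7.7 17.1 -4. ]
wrist 0 418 [-20.4  -0.5  -0.4] [-22.9 -14.7  -4. ] [-8.3 17.5  4. ]
wrist 8 446 [-20.9  -0.1   8.9] [-22.9 -14.7   4. ] [-7.9 17.2 12. ]
wrist 16 501 [-21.   -0.5  16.2] [-23.1 -14.8  12. ] [-6.2 17.3 20. ]
wrist 24 589 [-21.1   0.2  23.9] [-23.3 -14.2  20. ] [-9.2 17.4 28. ]
wrist 32 699 [-21.1   0.1  32.1] [-23.7 -14.3  28. ] [-8.3 17.4 36. ]
wrist 40 827 [-21.5   0.3  40.2] [-23.8 -14.1  36. ] [-9.6 17.3 44. ]
wrist 48 5491 [-12.6   1.5  47.8] [-23.8 -14.3  44. ] [ 0.7 17.5 51.7]
```

View pics/w3.png

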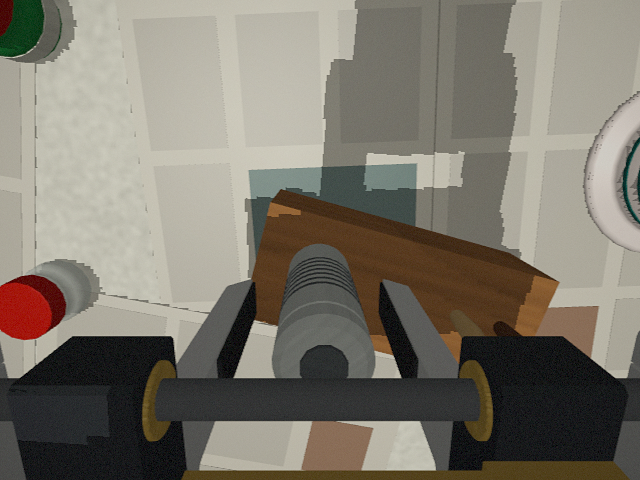

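The gun stands upright and centred again, its axis about 4 mm toward −x of the pads. I'm centring and re-gripping.

Emit:
arm_command --rows '[[[4,1,0],0],[[4,1,0],0],[[4,1,0],0],[[4,1,0],0],[[4,1,0],0]]'

```text
time: 11.65
ee_pos: [0.5774, 0.1825, 0.0945]
orientation: [0.0, -0.041, 0.999, -0.0]
wrist_force: [0.1, -0.5, -0.1]
finger_gap: 0.64
grip_force: 0.0
```

Emit:
arm_command --rows '[[[0,0,0],0],[[0,0,0],0],[[0,0,0],0],[[0,0,0],0],[[0,0,0],0]]' --grip 20

```text
time: 12.15
ee_pos: [0.5774, 0.1822, 0.0945]
orientation: [0.0, -0.041, 0.999, -0.0]
wrist_force: [0.8, -0.7, -0.8]
finger_gap: 0.358
grip_force: 30.0
```

Emit:
arm_command --rows '[[[0,0,-12],0],[[0,0,-24],0],[[0,0,-36],0],[[0,0,-46],0],[[0,0,-46],0]]'

```text
time: 12.65
ee_pos: [0.5782, 0.1828, 0.143]
orientation: [0.001, -0.041, 0.999, 0.0]
wrist_force: [1.0, -1.0, -3.6]
finger_gap: 0.358
grip_force: 30.0
```

```bash
cat > m.py <<'E'
from h import *
np.set_printoptions(precision=1,suppress=True)
def meas(shots=('wrist',),lo0=-60):
    s=robot.observe();c=s['ee_pos']+[0,0,.019];print(s['time'],s['ee_pos']*1000,s['wrist_force'],s['finger_gap'])
    for n in shots:
        q=optics.camera(n);X,v,u=deproj(q);w=(X-c)*1000
        m=(abs(w[:,1])<5)&(abs(w[:,0])<70)&(w[:,2]>-110)&(w[:,2]<58)&(X[:,2]>.066)
        z=[];x=[]
        for lo in range(-110,58,8):
            k=m&(w[:,2]>=lo)&(w[:,2]<lo+8)
            if k.sum()>4: print(n,lo+4,k.sum(),np.median(w[k],0)[[0,2]],w[k].min(0)[0],w[k].max(0)[0]);
    return s,q
E
python3 -c "
from m import *
meas(('wrist','side'))"
```

```text
12.65 [578.2 182.8 143. ] [ 1.  -1.  -3.6] 0.35822367625012747
wrist -98 12 [ -7.8 -95.6] -8.69404181244182 -6.225862972927043
wrist -90 44 [ -8.5 -89. ] -9.120560639675034 -6.643373101971828
wrist -82 40 [ -8.8 -82.1] -9.333464140724445 -6.8038894943011075
wrist -50 36 [-16.6 -48.7] -17.10138682625073 -15.690736413685569
wrist -42 71 [-16.7 -42.1] -17.332965636173036 -15.67807337279936
wrist -34 86 [-16.9 -34. ] -17.585416584361525 -15.956417831392123
wrist -26 80 [-17.1 -26.2] -17.880680002607008 -16.15450840668098
wrist -18 115 [-17.4 -17.9] -18.075022983094826 -16.23014964076297
wrist -10 115 [-17.6  -9.2] -18.116614345007555 -16.318901972930398
wrist -2 123 [-17.8  -2.1] -18.447448782600517 -16.5587236914011
wrist 6 155 [-18.    5.7] -18.926797746990466 -16.9977778308531
wrist 14 192 [-18.2  14.6] -19.03679999761687 -17.120612166223182
wrist 22 199 [-18.3  22.3] -19.037019115638152 -17.226528267111796
wrist 30 281 [-18.4  30.7] -19.265971524261904 -16.9368216561252
wrist 38 260 [-18.7  38.6] -19.722302918646626 -17.31869103043926
wrist 46 1521 [-13.2  47.6] -19.844227620422373 -
[... 457 characters left out ...]
48
side -26 6 [-15.3 -27.8] -17.781857568763936 -13.287170383664337
side -18 5 [-15.3 -16.7] -17.675620835888918 -13.388644842418085
side -10 7 [-15.6 -11.7] -16.979350581531328 -13.361520772898206
side -2 5 [-16.1  -1.6] -17.967389067304328 -14.928463249215485
side 6 7 [-16.4   6.5] -17.79912328048372 -15.598290568829887
side 14 8 [-17.4  15.2] -18.859804706726656 -15.060330711530344
side 22 7 [-17.2  22. ] -19.077864719570957 -13.41646333604507
side 30 8 [-17.   30.5] -18.99683671112995 -13.848119846718077
side 38 9 [-16.8  38.7] -19.452328398405825 -14.59250702120951
side 46 20 [-13.5  47.5] -19.017518642760134 -4.126459646918157
side 54 6 [-6.4 50.9] -9.638492527812236 -1.711510510709613
```

The tilt is 1.3°, the gun is centred and the nose tip is about 1.5 mm below the rim. I'm tilting in small measured stages.

Emit:
arm_command --rows '[[[0,0,4],0],[[6,0,4],0],[[12,0,4],0],[[18,0,5],0],[[22,0,5],0]]'

```text
time: 13.25
ee_pos: [0.557, 0.1803, 0.1357]
orientation: [0.003, -0.04, 0.999, -0.0]
wrist_force: [6.0, -1.6, -5.2]
finger_gap: 0.358
grip_force: 30.0
```

```bash
python3 -c "
from m import *
meas()" | awk 'NR%2'
```

```text
13.25 [557.  180.3 135.7] [ 6.  -1.6 -5.2] 0.35843203314195654
wrist -42 54 [ -4.9 -41.9] -5.600022075487376 -3.15999286488422
wrist -26 63 [ -7.3 -25.9] -8.425487250031892 -5.866400560878393
wrist -10 80 [ -9.8 -10. ] -10.747552035551887 -8.362975938141393
wrist 6 109 [-12.3   6.6] -13.279457527813454 -10.806203192456621
wrist 22 150 [-14.7  22. ] -15.92955558736353 -13.417198888949988
wrist 38 239 [-17.2  38.8] -18.1338019457582 -15.379935625395301
```

Rotation happened about a point roughly 54 mm above the pads, near the gun's rear end. Something in the gripper may be blocking the rear, perhaps the bar seen in the wrist view, so I'm checking that.

```bash
python3 -c "
from m import *
s=robot.observe();c=s['ee_pos']+[0,0,.019]
q=optics.camera('wrist');z=q['z_map']
for r,col in [(385,320),(390,200),(400,320),(415,320),(420,450),(350,300),(365,320),(440,100),(300,225),(330,215),(300,400),(340,410),(470,320)]:
    m=np.zeros((480,640),bool);m[r-1:r+2,col-1:col+2]=1
    X,_,_=deproj(q,m);print(r,col,len(X),(X.mean(0)-c)*1000 if len(X) else None)
save(q,'w4')
"
```

```text
385 320 9 [-30.3  -0.9  92.6]
390 200 9 [-33.1 -21.8 100.6]
400 320 9 [-28.4  -0.8  94.6]
415 320 9 [-25.7  -0.5  95.4]
420 450 9 [-31.2  21.5 101.3]
350 300 9 [-10.3  -5.4  45.7]
365 320 9 [-7.   1.3 48.2]
440 100 9 [-22.  -39.1 101.2]
300 225 9 [  63.1  -73.2 -154.6]
330 215 9 [  91.7  -81.1 -153.7]
300 400 9 [ 26.   60.5 -93.4]
340 410 9 [-36.9  17.6  84.2]
470 320 9 [63.1  7.4 18.1]
```

View pics/w4.png

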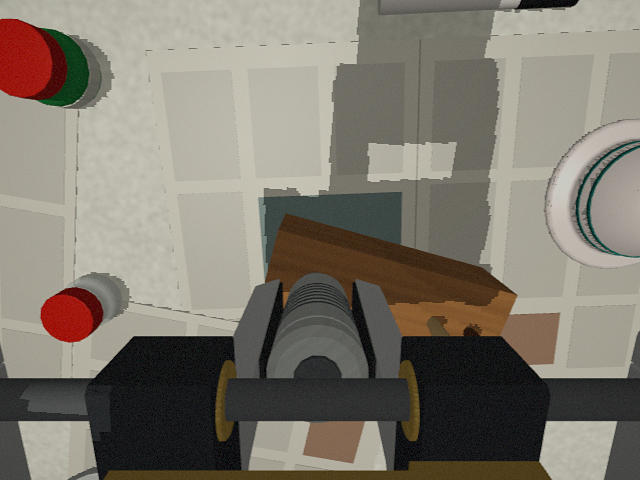

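The bar is clear at +93 mm, but the barrel touches the long finger faces from their tips up to its rear end. It therefore pivots about its rear edge. Gripping near the rear end puts that contact at the pads, so I'll put the gun back and re-grip higher.

Emit:
arm_command --rows '[[[-6,0,0],0],[[-12,0,-1],0],[[-18,0,-1],0],[[-24,0,0],0],[[-24,0,8],0]]'

```text
time: 13.85
ee_pos: [0.578, 0.182, 0.127]
orientation: [-0.003, -0.041, 0.999, -0.001]
wrist_force: [-3.4, -3.3, -0.5]
finger_gap: 0.361
grip_force: 30.0
```

Emit:
arm_command --rows '[[[0,0,8],0],[[0,0,16],0],[[0,0,24],0],[[0,0,30],0],[[0,0,32],0]]'

```text
time: 14.35
ee_pos: [0.5782, 0.1823, 0.0951]
orientation: [-0.002, -0.041, 0.999, -0.001]
wrist_force: [-5.6, -3.7, 8.2]
finger_gap: 0.358
grip_force: 30.0
```

Emit:
arm_command --rows '[[[0,0,0],0],[[0,0,0],0],[[0,0,0],0],[[0,0,0],0],[[0,0,0],0]]' --grip 60

```text
time: 14.85
ee_pos: [0.5796, 0.1828, 0.0957]
orientation: [0.0, -0.041, 0.999, 0.0]
wrist_force: [0.1, -0.0, 0.9]
finger_gap: 0.636
grip_force: 0.0
```

Emit:
arm_command --rows '[[[0,0,-10],0],[[0,0,-20],0],[[0,0,-30],0],[[0,0,-36],0],[[0,0,-36],0]]'

```text
time: 15.35
ee_pos: [0.5803, 0.1828, 0.1333]
orientation: [0.001, -0.041, 0.999, 0.0]
wrist_force: [-0.6, 0.6, 0.2]
finger_gap: 0.637
grip_force: 0.0
```

```bash
python3 -c "
from m import *
meas()" 
```

```text
15.35 [580.3 182.8 133.3] [-0.6  0.6  0.2] 0.6366962173602353
wrist -82 48 [-16.4 -82.1] -17.037334482284283 -15.602439906251098
wrist -74 50 [-16.5 -74.3] -16.96231562824535 -15.496587288501784
wrist -66 58 [-16.4 -66. ] -16.974016767128617 -15.46271082600681
wrist -58 59 [-16.5 -58.4] -17.101518093044167 -15.603693205445968
wrist -50 80 [-16.5 -50.2] -17.07247550185187 -15.542355713552558
wrist -42 78 [-16.4 -41.2] -17.012387664752993 -15.70383946348397
wrist -34 84 [-16.4 -33.8] -17.247261884471122 -15.633361466726448
wrist -26 106 [-16.4 -25.9] -17.034345727953813 -15.337245121805342
wrist -18 113 [-16.3 -18.1] -17.16554928236169 -15.253383979185964
wrist -10 129 [-16.4  -9.4] -17.197190370130123 -15.13902029923797
wrist -2 143 [-16.3  -1.6] -17.017890108363964 -15.125360703356904
wrist 6 1065 [-9.1  8.7] -17.273252303058094 17.006193565387907
wrist 14 724 [-0.2 10.9] -13.8978498509873 12.9074391990871
```

Emit:
arm_command --rows '[[[-3,0,0],0],[[-3,0,0],0],[[-3,0,0],0],[[-3,0,0],0],[[-3,0,0],0]]' --grip 20

```text
time: 15.9
ee_pos: [0.5821, 0.1827, 0.131]
orientation: [-0.0, -0.041, 0.999, -0.0]
wrist_force: [0.4, -0.9, -1.4]
finger_gap: 0.359
grip_force: 30.0
```

Emit:
arm_command --rows '[[[0,0,-12],0],[[0,0,-24],0],[[0,0,-36],0],[[0,0,-45],0],[[0,0,-45],0]]'

```text
time: 16.4
ee_pos: [0.5833, 0.183, 0.1789]
orientation: [0.002, -0.041, 0.999, 0.0]
wrist_force: [0.2, -1.5, -5.1]
finger_gap: 0.356
grip_force: 30.0
```

Emit:
arm_command --rows '[[[8,0,0],0],[[16,0,0],0],[[24,0,1],0],[[34,0,2],0],[[34,0,2],0]]'

```text
time: 16.9
ee_pos: [0.5471, 0.1799, 0.1742]
orientation: [-0.0, -0.041, 0.999, -0.0]
wrist_force: [1.8, -2.1, -3.2]
finger_gap: 0.355
grip_force: 30.0
```

```bash
python3 -c "
from m import *
meas()" | awk 'NR%2'
```

```text
16.9 [547.1 179.9 174.2] [ 1.8 -2.1 -3.2] 0.35487387721945124
wrist -82 23 [  2.2 -81.5] 0.9051336675275357 3.7756470585688096
wrist -66 19 [ -1.1 -67. ] -2.0178019319979645 0.6817231531959234
wrist -50 36 [ -5.  -49.5] -5.859866422267324 -3.2200420059755874
wrist -34 41 [ -8.2 -34.6] -9.430089805810283 -6.767923815317656
wrist -18 50 [-11.6 -17.6] -12.779421164815673 -10.17900004097072
wrist -2 54 [-15.2  -1.5] -16.119574336410203 -13.354501112409768
wrist 14 1294 [ 2.4 12.6] -11.13181764868376 16.309344367434363
```

Now 12.3° with little slip. I'm continuing.

Emit:
arm_command --rows '[[[8,0,1],0],[[16,0,3],0],[[24,0,4],0],[[30,0,6],0],[[30,0,6],0]]'

```text
time: 17.45
ee_pos: [0.5171, 0.1779, 0.1679]
orientation: [-0.001, -0.041, 0.999, 0.0]
wrist_force: [1.9, -0.2, -3.7]
finger_gap: 0.351
grip_force: 30.0
```

```bash
python3 -c "
from m import *
meas()" | awk 'NR%2'
```

```text
17.45 [517.1 177.9 167.9] [ 1.9 -0.2 -3.7] 0.35108621558061187
wrist 6 658 [-8.5  5.9] -14.452245853312728 0.3036467560483258
```

```bash
python3 -c "
from m import *
meas(('wrist','side'))"
```

```text
17.5 [517.7 177.9 168.1] [ 1.6  0.1 -3.7] 0.35251569396340765
wrist -2 72 [-13.5   1.3] -14.167314204206916 -11.512956529033724
wrist 6 657 [-8.3  5.9] -14.383769655857082 -0.7777062893842279
wrist 14 1190 [ 5.  13.3] -8.302850970454578 17.37773924046049
side -106 22 [  49.6 -105.6] 41.493150271404986 63.396846270951215
side -98 17 [ 50.2 -99. ] 43.64295821242437 59.98370787248142
side -90 5 [ 46.9 -92.4] 42.420968926509815 52.25233009414065
side -74 5 [ 22.4 -73.7] 20.23462564794032 55.0658675906549
side -66 7 [ 22.4 -66.4] 16.468910698541393 52.86084755543297
side -58 6 [ 16.6 -59.3] 12.67425403310507 49.36243067167923
side -50 8 [ 14.1 -50.2] 10.852100001383036 45.381866238613064
side -42 6 [  8.2 -40.7] 6.025465883095937 42.01031228215479
side -18 5 [ 29.9 -17.5] -4.6183633193942475 32.86440792848677
side -2 8 [-7.6 -0.3] -12.39282595825486 26.089376328649717
side 6 20 [-7.6  5.8] -12.493563195474788 21.916462610133138
```

Emit:
arm_command --rows '[[[8,0,3],0],[[16,0,6],0],[[23,0,9],0],[[30,0,13],0],[[30,0,13],0]]'

```text
time: 18.1
ee_pos: [0.487, 0.1752, 0.1546]
orientation: [-0.001, -0.041, 0.999, -0.0]
wrist_force: [1.3, -0.4, -3.3]
finger_gap: 0.355
grip_force: 30.0
```

```bash
python3 -c "
from m import *
meas(('wrist','side'))"
```

```text
18.1 [487.  175.2 154.6] [ 1.3 -0.4 -3.3] 0.35537421352768483
wrist -26 6 [ 46.6 -26.5] 44.21433007698327 47.57777161687882
wrist -18 10 [ 40.3 -17.2] 39.5854591819107 44.13345720667428
wrist -10 28 [33.9 -7.5] 31.683938968763094 38.02161392491998
wrist -2 269 [-9.8  0.2] -11.468947502183191 33.15135335048591
wrist 6 610 [-4.6  7. ] -10.698529342528573 26.929722485667273
wrist 14 1106 [ 7.5 14.3] -2.959309636757501 20.79460378306841
wrist 22 6 [11.6 18.2] 10.283256559774912 13.87794661382269
side -66 5 [ 44.3 -66.9] 36.82702344320931 46.99104707868285
side -58 5 [ 37.8 -59.8] 31.057708921443993 41.98566652725877
side -50 10 [ 64.8 -49.8] 28.715553301435605 68.35903142124667
side -42 8 [ 59.8 -41.7] 22.489056919005378 65.09186593269855
side -34 8 [ 51.1 -34.1] 17.71532891514116 56.905655201403334
side -26 6 [ 48.5 -26.4] 41.93761538715612 51.29813913017789
side -18 7 [ 42.3 -19.1] 37.15084753448217 46.08067254214554
side -10 5 [ 37.6 -11.3] 35.69964703677009 39.15829671213977
side -2 8 [11.1 -0.6] -9.510407375069196 33.826312374391264
side 6 17 [-3.7  6.2] -9.348760675300438 28.60405829797785
```

The tilt is about 35°. I'm lifting off and carrying the gun towards the pedestal, stopping short so the wrist camera can see the nipple.

Emit:
arm_command --rows '[[[0,0,-12],0],[[0,0,-30],0],[[0,0,-55],0],[[0,0,-80],0],[[0,0,-105],0]]'

```text
time: 18.7
ee_pos: [0.4879, 0.1753, 0.2618]
orientation: [-0.001, -0.041, 0.999, 0.0]
wrist_force: [0.6, -0.1, -3.6]
finger_gap: 0.354
grip_force: 30.0
```

Emit:
arm_command --rows '[[[10,-20,0],0],[[20,-50,0],0],[[35,-85,0],0],[[50,-120,0],0],[[65,-155,0],0]]'

```text
time: 19.2
ee_pos: [0.4352, 0.0146, 0.261]
orientation: [-0.001, -0.041, 0.999, 0.0]
wrist_force: [0.8, -1.1, -3.7]
finger_gap: 0.348
grip_force: 30.0
```

Emit:
arm_command --rows '[[[15,-40,0],0],[[30,-80,0],0],[[40,-120,0],0],[[50,-155,0],0],[[55,-175,0],0]]'

```text
time: 19.7
ee_pos: [0.3946, -0.1654, 0.2612]
orientation: [-0.001, -0.039, 0.999, 0.0]
wrist_force: [0.3, 1.0, -3.7]
finger_gap: 0.351
grip_force: 30.0
```

```bash
python3 -c "
from m import *
s=robot.observe();print(s['time'],s['ee_pos'],s['orientation'],s['finger_gap'],s['q'])
np.set_printoptions(precision=4,suppress=True)
for n in ('wrist','side'):
    p=optics.camera(n);save(p,'n_'+n)
    X,v,u=deproj(p)
    b=brass(p)[v,u]&(np.hypot(X[:,0]-.519,X[:,1]+.216)<.03)&(X[:,2]>.06)&(X[:,2]<.1)
    P=X[b];print(n,b.sum(),P.mean(0) if len(P) else '',P.min(0) if len(P) else '',P.max(0) if len(P) else '')
    np.save('/tmp/b_%s.npy'%n,P)
    for l in ('nipple','nipple_tip','coupler_seat','gun','pedestal'):
        print(l,[(round(r['p'],2),np.round(r['location'],1)) for r in finder.mark_of(l,p)[:3]])
"

```

```text
19.7 [ 0.4 -0.2  0.3] [-0. -0.  1.  0.] 0.35149127819299747 [-0.7 -0.4  2.  -0.   1.5 -2.3]
wrist 0   
nipple []
nipple_tip [(0.25, array([387.3, 614.7]))]
coupler_seat [(0.39, array([384.2, 614. ]))]
gun [(0.67, array([334.2, 312.9]))]
pedestal [(0.9, array([346.3, 270.2])), (0.87, array([ 25.5, 224.4])), (0.74, array([89.2, 28.4]))]
side 53 [ 0.5191 -0.2186  0.0795] [ 0.5104 -0.223   0.0694] [ 0.5291 -0.2121  0.0893]
nipple [(0.48, array([468.8, 300.5])), (0.46, array([378.2, 215.4]))]
nipple_tip [(0.66, array([465.2, 289.7])), (0.62, array([293.4, 383.4])), (0.44, array([376., 209.]))]
coupler_seat [(0.44, array([250.7, 350.6]))]
gun [(0.64, array([249.5, 349.5])), (0.57, array([241.9, 345.1])), (0.57, array([152.7, 284.9]))]
pedestal [(0.95, array([394.9, 247.8])), (0.64, array([309.7, 406.2]))]
```

View pics/n_wrist.png

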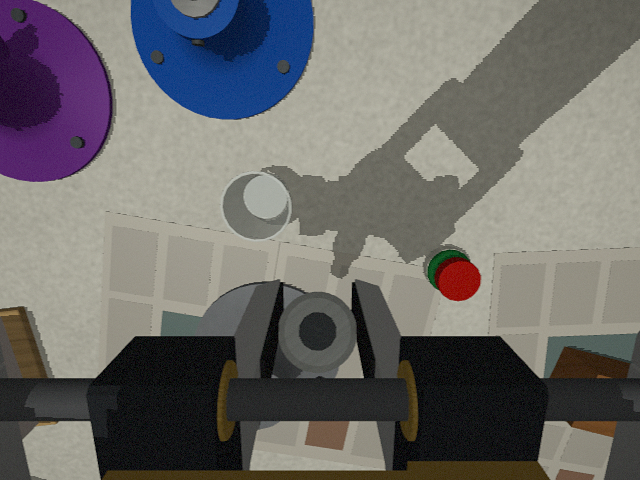

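The wrist view shows the cup, pot_b and the pedestal's rim, but the nipple is hidden behind the fingers. I'll fit both the nipple and the gun as models to the side and top depth, so each camera's calibration error cancels.

```bash
cat > fit.py <<'E'
from h import *
from scipy.optimize import least_squares
np.set_printoptions(precision=4,suppress=True)
S,C=np.sin(np.radians(35)),np.cos(np.radians(35))
def fit_nip(p,prior=(.5747,-.212,.08)):
    X,v,u=deproj(p); br=brass(p)[v,u]
    r=np.hypot(X[:,0]-prior[0],X[:,1]-prior[1])
    sp=X[(r<.02)&(X[:,2]>.105)&(X[:,2]<.135)]; hub=X[(abs(r-.034)<.008)&(X[:,2]>.082)&(X[:,2]<.097)&~br]
    nb=X[br&(r>.035)&(r<.08)&(X[:,2]>.06)&(X[:,2]<.1)]
    def f(q):
        c=np.array([q[0],q[1],q[3]]);d=np.array([np.cos(q[2]),np.sin(q[2]),0])
        o=c-.05*d+[0,0,.07]; a=-S*d+[0,0,C]
        w=nb-o;t=w@a;rr=np.linalg.norm(w-np.outer(t,a),axis=1)
        R=np.interp(t,[-.001,0,.007,.0072,.0125,.0145,.016,.021],[.0075,.0075,.0075,.0037,.0037,.0055,.0055,.0025])
        cap=np.maximum(t-.021,0)
        e=[2*(rr-R),2*cap,.5*(np.hypot(*(sp[:,:2]-q[:2]).T)-.0095),.3*(np.hypot(*(hub[:,:2]-q[:2]).T)-.034),[(q[3])*3]]
        return np.concatenate(e)*1000
    s=least_squares(f,[*prior,0],loss='soft_l1');q=s.x
    d=np.array([np.cos(q[2]),np.sin(q[2]),0]);c=np.array([q[0],q[1],q[3]]);a=-S*d+[0,0,C]
    tip=c-.05*d+[0,0,.07]+.021*a
    print('nip centre',q,'tip',tip,'n',len(nb),len(sp),len(hub),'cost',s.cost/len(s.fun));return tip,a
def fit_gun(p,ee,yaw,th0=.61,g0=(.0025,.0097),bt0=0.,tag=''):
    """rear centre offset (world -toolx, z) from grasp, tilt"""
    X,v,u=deproj(p);c=ee+[0,0,.019]
    tx=np.array([np.cos(yaw),np.sin(yaw),0]);ty=np.array([-np.sin(yaw),np.cos(yaw),0])
    def mk(q):
        d=tx*np.sin(q[0])*np.cos(q[1])+ty*np.sin(q[1])+np.array([0,0,np.cos(q[0])*np.cos(q[1])])
        return c-tx*q[2]+ty*q[3]+np.array([0,0,q[4]]),d   # rear centre, axis
    q=np.array([th0,bt0,g0[0],0,g0[1]])
    for it,tol in enumerate([.009,.007,.005,.004,.004]):
        o,d=mk(q);w=X-o;t=w@d;rr=np.linalg.norm(w-np.outer(t,d),axis=1)
        low=(X[:,2]<c[2]-.022)
        A=X[(t>-.098)&(t<-.02)&(abs(rr-.017)<tol)&low]; B=X[(t>-.15)&(t<-.126)&(abs(rr-.0103)<tol)]
        E=X[(t<-.13)&(t>-.165)&(rr<.0115)]
        SH=X[(rr<.016)&(rr>.008)&(abs(t+.1)<tol)&low]
        def f(q):
            o,d=mk(q);R=lambda P,r:(np.linalg.norm((P-o)-np.outer((P-o)@d,d),axis=1)-r)
            return np.concatenate([R(A,.017),R(B,.0102)])*1000
        s=least_squares(lambda q2:np.r_[f(np.r_[q2,q[4]]),q2[1]*30],q[:4],loss='soft_l1');q[:4]=s.x
    o,d=mk(q);w=X-o;t=w@d;rr=np.linalg.norm(w-np.outer(t,d),axis=1)
    k=(rr<.0125)&(t>-.2)&(t<-.12);h,e=np.histogram(t[k]*1000,np.arange(-200,-118,2))
    k2=(rr<.0185)&(rr>.0135)&(t>-.12)&low;h2,e2=np.histogram(t[k2]*1000,np.arange(-120,-78,2))
    print(tag,'tilt',np.degrees(q[0]),'beta',np.degrees(q[1]),'rear off',q[2:]*1000,'n',len(A),len(B),'res',np.median(abs(f(q))))
    print('  nose t',[(int(a),int(b)) for a,b in zip(e,h) if b],' barrel lower end',[(int(a),int(b)) for a,b in zip(e2,h2) if b][:6])
    return o,d,q
E
python3 - <<'E'
from fit import *
s=robot.observe();w,x,y,z=s['orientation'];yaw=2*np.arctan2(y,x);yaw%=2*np.pi;print(s['ee_pos'],np.degrees(yaw))
for n in ('side','top'):
    p=optics.camera(n);print(n);fit_nip(p)
    o,d,q=fit_gun(p,s['ee_pos'],yaw,tag=n);print('  tip(152)',o-.152*d,d)
E
```

```text
[ 0.3959 -0.1629  0.2605] 184.7122209815406
side
nip centre [ 0.5746 -0.2104  0.0978 -0.0006] tip [ 0.5129 -0.2164  0.0866] n 52 181 158 cost 0.6858928672206879
side tilt 27.788506254202147 beta -0.41178399734643856 rear off [ 2.9487 -1.974   9.7   ] n 417 89 res 0.5820296333219621
  nose t [(-154, 2), (-152, 10), (-150, 9), (-148, 10), (-146, 6), (-144, 7), (-142, 7), (-140, 3), (-138, 4), (-136, 9), (-134, 10), (-132, 6), (-130, 6), (-128, 13), (-126, 17), (-124, 17), (-122, 13)]  barrel lower end [(-100, 2), (-98, 9), (-96, 10), (-94, 15), (-92, 17), (-90, 10)]
  tip(152) [ 0.4694 -0.1559  0.1547] [-0.4652 -0.0311  0.8847]
top
nip centre [ 0.5737 -0.2121  0.08    0.    ] tip [ 0.5119 -0.2171  0.0872] n 0 104 39 cost 0.8981846952216913
top tilt 34.95042550298022 beta 0.0 rear off [2.5 0.  9.7] n 0 0 res nan
  nose t []  barrel lower end []
  tip(152) [ 0.4851 -0.1555  0.1646] [-0.5709 -0.0471  0.8196]
  return _methods._mean(a, axis=axis, dtype=dtype,
  ret = ret.dtype.type(ret / rcount)
```

The side fit gives a tilt of 27.8° and puts the nose end at −152 mm, as it should be. I'll set the mouth about 15 mm off the nipple tip and re-measure. The nipple can then act as the hinge for the remaining tilt.

Emit:
arm_command --rows '[[[-4,-8,2],0],[[-9,-20,5],0],[[-15,-34,8],0],[[-22,-48,12],0],[[-26,-56,16],0]]'

```text
time: 20.9
ee_pos: [0.4268, -0.2184, 0.2441]
orientation: [-0.0, -0.04, 0.999, -0.0]
wrist_force: [-0.4, 1.0, -5.1]
finger_gap: 0.352
grip_force: 30.0
```

Emit:
arm_command --rows '[[[-1,-3,10],0],[[-2,-5,20],0],[[-3,-7,30],0],[[-4,-8,40],0],[[-4,-8,40],0]]'

```text
time: 21.4
ee_pos: [0.4299, -0.2238, 0.2023]
orientation: [-0.001, -0.041, 0.999, 0.001]
wrist_force: [-0.2, 0.2, -4.1]
finger_gap: 0.352
grip_force: 30.0
```

```bash
cat > rel.py <<'E'
from fit import *
def rel(th0=.5,NT=np.array([.5129,-.2164,.0866]),NA=np.array([-.5736*np.cos(.098),-.5736*np.sin(.098),.8192]),L=.152):
    s=robot.observe();w,x,y,z=s['orientation'];yaw=(2*np.arctan2(y,x))%(2*np.pi)
    print(s['time'],s['ee_pos'],np.degrees(yaw),'F',s['wrist_force'],s['finger_gap'])
    p=optics.camera('side')
    o,d,q=fit_gun(p,s['ee_pos'],yaw,th0=th0,tag='side')
    m=o-L*d; tx=np.array([np.cos(yaw),np.sin(yaw),0]);ty=np.array([np.cos(yaw-np.pi/2),np.sin(yaw-np.pi/2),0])
    e=m-NT; T=lambda a:np.array([a@tx,a@ty,-a[2]])*1000
    print('mouth',m,'rel tip: along',e@NA*1000,'perp(tool xyz)',T(e-(e@NA)*NA),'angle',np.degrees(np.arccos(d@NA)))
    return p,o,d,q
E
python3 - <<'E'
from rel import *
p,*_=rel(); fit_nip(p)
E
```

```text
21.4 [ 0.4299 -0.2238  0.2023] 184.66352861920456 F [-0.1719  0.1606 -4.1048] 0.35217729416141885
side tilt 27.12321422968675 beta -0.11144485615084535 rear off [ 2.9471 -1.8557  9.7   ] n 352 83 res 0.4869905026261001
  nose t [(-198, 3), (-196, 1), (-192, 4), (-190, 4), (-188, 15), (-186, 7), (-184, 3), (-182, 8), (-180, 5), (-178, 8), (-176, 4), (-172, 1), (-170, 5), (-168, 7), (-166, 3), (-164, 1), (-154, 2), (-152, 5), (-150, 11), (-148, 5), (-146, 9), (-144, 7), (-142, 7), (-140, 1), (-138, 8), (-136, 3), (-134, 4), (-132, 10), (-130, 5), (-128, 14), (-126, 17), (-124, 15), (-122, 6)]  barrel lower end [(-100, 2), (-98, 9), (-96, 12), (-94, 11), (-92, 12), (-90, 13)]
mouth [ 0.5018 -0.2164  0.0957] rel tip: along 13.804710319694841 perp(tool xyz) [3.1573 1.0695 2.1998] angle 7.878053151619188
nip centre [ 0.574  -0.2101  0.0925 -0.0002] tip [ 0.5122 -0.2159  0.087 ] n 47 181 163 cost 0.599385716704821
```

Emit:
arm_command --rows '[[[-3,-1,-2],0],[[-6,-1,2],0],[[-8,-1,5],0],[[-10,-1,8],0],[[-12,-1,10],0]]'

```text
time: 21.95
ee_pos: [0.443, -0.2246, 0.194]
orientation: [-0.0, -0.041, 0.999, 0.0]
wrist_force: [-0.4, 0.1, -2.9]
finger_gap: 0.345
grip_force: 30.0
```

```bash
python3 -c "
from rel import *
rel()"
```

```text
21.95 [ 0.443  -0.2246  0.194 ] 184.65882948145043 F [-0.3717  0.1148 -2.9325] 0.3448705461087517
side tilt 27.47359791179564 beta -0.2233606149861501 rear off [ 3.1786 -2.0084  9.7   ] n 340 79 res 0.474320209214913
  nose t [(-200, 5), (-198, 3), (-196, 6), (-194, 4), (-190, 4), (-188, 6), (-186, 5), (-184, 4), (-182, 5), (-180, 8), (-178, 5), (-176, 9), (-174, 24), (-172, 20), (-170, 10), (-168, 7), (-166, 3), (-164, 3), (-162, 2), (-154, 1), (-152, 8), (-150, 9), (-148, 10), (-146, 6), (-144, 6), (-142, 3), (-140, 5), (-138, 3), (-136, 10), (-134, 5), (-132, 9), (-130, 2), (-128, 11), (-126, 15), (-124, 17), (-122, 6)]  barrel lower end [(-100, 3), (-98, 9), (-96, 8), (-94, 14), (-92, 8), (-90, 7)]
mouth [ 0.5159 -0.2172  0.0879] rel tip: along -0.647175332223028 perp(tool xyz) [-2.5736 -1.0905 -1.7891] angle 7.538761043135446
```

Emit:
arm_command --rows '[[[2,1,1],0],[[1,1,4],0],[[1,1,5],0],[[4,1,7],0],[[8,1,9],0]]'

```text
time: 22.5
ee_pos: [0.435, -0.2244, 0.1855]
orientation: [0.0, -0.041, 0.999, -0.0]
wrist_force: [0.7, 0.4, -3.1]
finger_gap: 0.353
grip_force: 30.0
```

```bash
python3 -c "
from rel import *
rel(.52)" | grep -v nose
```

```text
22.5 [ 0.435  -0.2244  0.1855] 184.66050677384476 F [ 0.6607  0.4007 -3.1208] 0.3525916760248999
side tilt 30.123877139219317 beta -0.38774795523793604 rear off [ 2.8343 -2.3894  9.7   ] n 335 73 res 0.4767010501795371
mouth [ 0.5137 -0.2166  0.0827] rel tip: along -3.632534519320104 perp(tool xyz) [ 1.2932 -0.3348  0.9088] angle 4.925830234217464
```

The mouth is captured on the nipple tip and the tilt is now 30°. I'm continuing the hinge motion.

Emit:
arm_command --rows '[[[3,0,1],0],[[6,0,3],0],[[9,0,5],0],[[13,0,7],0],[[13,0,7],0]]'

```text
time: 23.05
ee_pos: [0.4213, -0.2256, 0.1783]
orientation: [-0.0, -0.04, 0.999, -0.0]
wrist_force: [-0.4, 0.3, -1.0]
finger_gap: 0.353
grip_force: 30.0
```

```bash
python3 -c "
from rel import *
rel(.58)" | grep -v nose
```

```text
23.05 [ 0.4213 -0.2256  0.1783] 184.63107201829314 F [-0.3844  0.3283 -1.0099] 0.35255572330124596
side tilt 34.849880370429915 beta 0.12249623467395625 rear off [ 2.6625 -2.0729  9.7   ] n 323 76 res 0.5253360990322454
mouth [ 0.5104 -0.216   0.0823] rel tip: along -2.121563235286386 perp(tool xyz) [3.693  0.6115 2.5778] angle nanrel.py:9: RuntimeWarning: invalid value encountered in arccos
  print('mouth',m,'rel tip: along',e@NA*1000,'perp(tool xyz)',T(e-(e@NA)*NA),'angle',np.degrees(np.arccos(d@NA)))
```

The tilt is 34.85°, square to the nipple within measurement error. I'm centring the bore and advancing along the axis.

Emit:
arm_command --rows '[[[-2,0,-2],0],[[-4,0,-3],0],[[-5,0,-1],0],[[-6,0,1],0],[[-7,0,2],0]]'

```text
time: 23.6
ee_pos: [0.4291, -0.2249, 0.176]
orientation: [0.0, -0.041, 0.999, -0.0]
wrist_force: [0.6, 0.6, -1.8]
finger_gap: 0.354
grip_force: 30.0
```

```bash
python3 -c "
from rel import *
p,*_=rel(.60);fit_nip(p)" | grep -v nose
```

```text
23.6 [ 0.4291 -0.2249  0.176 ] 184.64665602225523 F [ 0.6097  0.5557 -1.7793] 0.35437556691679045
side tilt 33.782351022913815 beta 0.15153652919246452 rear off [ 2.8032 -2.0357  9.7   ] n 314 77 res 0.560252768220807
mouth [ 0.5159 -0.2154  0.0784] rel tip: along -8.474662918838185 perp(tool xyz) [1.801  0.6367 1.2522] angle 1.1351734519926049
nip centre [ 0.5739 -0.2102  0.0901 -0.0003] tip [ 0.5121 -0.2158  0.0869] n 6 180 158 cost 0.5591806473988732
```

Emit:
arm_command --rows '[[[-1,0,0],0],[[-2,0,1],0],[[-3,0,3],0],[[-4,0,4],0],[[-5,0,5],0]]'

```text
time: 24.15
ee_pos: [0.4336, -0.2249, 0.1724]
orientation: [-0.001, -0.041, 0.999, -0.0]
wrist_force: [-4.3, -0.2, 5.2]
finger_gap: 0.356
grip_force: 30.0
```

```bash
python3 -c "
from rel import *
rel(.60)"
```

```text
24.15 [ 0.4336 -0.2249  0.1724] 184.67331899670802 F [-4.3103 -0.2053  5.2406] 0.3560373554148122
side tilt 33.162989576070615 beta 0.1295689617494291 rear off [ 2.9539 -2.2445  9.7   ] n 314 75 res 0.46662875232308076
  nose t [(-200, 8), (-198, 7), (-196, 1), (-194, 2), (-190, 2), (-188, 2), (-186, 2), (-184, 3), (-180, 3), (-178, 4), (-176, 2), (-174, 2), (-172, 2), (-170, 3), (-168, 1), (-166, 1), (-164, 1), (-162, 5), (-160, 12), (-158, 16), (-156, 5), (-154, 1), (-152, 1), (-150, 11), (-148, 8), (-146, 6), (-144, 4), (-142, 5), (-140, 4), (-138, 6), (-136, 4), (-134, 9), (-132, 6), (-130, 7), (-128, 5), (-126, 7), (-124, 17), (-122, 20)]  barrel lower end [(-102, 1), (-100, 3), (-98, 7), (-96, 10), (-94, 9), (-92, 15)]
mouth [ 0.5192 -0.2153  0.0739] rel tip: along -14.051757429792488 perp(tool xyz) [1.7016 0.4764 1.184 ] angle 1.783651903033546
```

Contact force is about 9.5 N along the nipple's axis and the seat is at its home depth. I'm pushing on.

Emit:
arm_command --rows '[[[-1,0,2],0],[[-2,0,3],0],[[-3,0,5],0],[[-4,0,6],0],[[-4,0,7],0]]'

```text
time: 24.7
ee_pos: [0.4375, -0.2247, 0.166]
orientation: [-0.001, -0.041, 0.999, -0.0]
wrist_force: [-7.1, 1.6, 8.6]
finger_gap: 0.349
grip_force: 30.0
```

```bash
python3 -c "
from rel import *
rel(.60)" | grep -v nose
```

```text
24.7 [ 0.4375 -0.2247  0.166 ] 184.6864146799169 F [-7.1394  1.6468  8.5947] 0.34948967614774207
side tilt 33.6140554423347 beta 0.5022115575366614 rear off [ 2.2392 -1.8757  9.7   ] n 305 67 res 0.5395303345791005
mouth [ 0.5233 -0.2145  0.0681] rel tip: along -21.167024285919297 perp(tool xyz) [1.6227 0.8722 1.1234] angle 1.2505748914138721
```

Emit:
arm_command --rows '[[[-1,0,1],0],[[-2,0,2],0],[[-3,0,4],0],[[-4,0,5],0],[[-4,0,6],0]]'

```text
time: 25.25
ee_pos: [0.4413, -0.2246, 0.1605]
orientation: [-0.001, -0.041, 0.999, -0.001]
wrist_force: [-9.2, 1.3, 12.4]
finger_gap: 0.352
grip_force: 30.0
```

```bash
python3 -c "
from rel import *
rel(.60)" | grep -v nose
```

```text
25.25 [ 0.4413 -0.2246  0.1605] 184.6942789474614 F [-9.1595  1.3199 12.4402] 0.35214698900962926
side tilt 34.04002351882546 beta 0.22858571917221668 rear off [ 1.6558 -2.221   9.7   ] n 297 100 res 0.5905144966920107
mouth [ 0.5275 -0.2147  0.0632] rel tip: along -27.609589083916525 perp(tool xyz) [1.1131 0.2902 0.7724] angle 0.8105735608768311
```

Emit:
arm_command --rows '[[[0,0,0],0],[[0,0,0],0],[[0,0,0],0],[[0,0,0],0],[[0,0,0],0]]'

```text
time: 25.8
ee_pos: [0.4413, -0.2246, 0.1605]
orientation: [-0.001, -0.041, 0.999, -0.001]
wrist_force: [-9.0, 1.6, 10.9]
finger_gap: 0.35
grip_force: 30.0
```

```bash
python3 -c "
from rel import *
p,*_=rel(.60)
save(p,'end');im=cv2.imread('pics/end.png');cv2.imwrite('pics/end2.png',cv2.resize(im[200:320,310:450],None,fx=5,fy=5))"
```

```text
25.8 [ 0.4413 -0.2246  0.1605] 184.68848413069378 F [-8.9523  1.5978 10.8846] 0.34985455638981794
side tilt 33.99009046820687 beta 0.19022241904085396 rear off [ 1.8196 -2.3538  9.7   ] n 299 103 res 0.5918973931315039
  nose t [(-190, 3), (-188, 3), (-186, 7), (-184, 2), (-182, 3), (-180, 2), (-176, 2), (-174, 4), (-172, 1), (-168, 4), (-166, 1), (-164, 3), (-162, 3), (-160, 1), (-158, 2), (-154, 5), (-152, 2), (-150, 3), (-148, 11), (-146, 17), (-144, 9), (-142, 2), (-140, 2), (-138, 4), (-136, 9), (-134, 11), (-132, 2), (-130, 3), (-128, 8), (-126, 4), (-124, 7), (-122, 4)]  barrel lower end [(-100, 5), (-98, 13), (-96, 6), (-94, 8), (-92, 13), (-90, 11)]
mouth [ 0.5275 -0.2146  0.0631] rel tip: along -27.67105144687807 perp(tool xyz) [1.1415 0.3291 0.7919] angle 0.8840927435978897
```

View pics/end2.png

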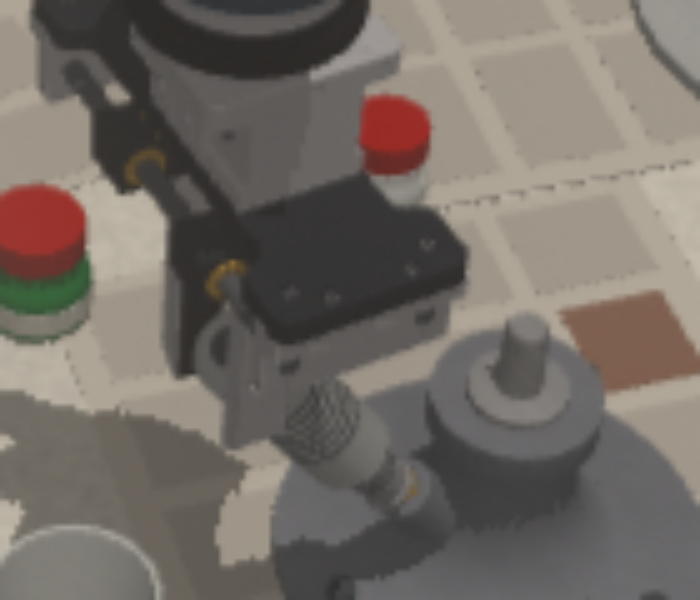

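The picture shows the gun leaning onto the boss, but something brass-coloured is visible near crop pixel (410, 485). I'm checking where that is in 3D before handing in.

```bash
python3 -c "
from rel import *
for n in ('side','top'):
    p=optics.camera(n)
    pr=lambda X:(lambda q:np.array((p['fx']*q[0]/q[2]+p['cx'],p['fy']*q[1]/q[2]+p['cy'])))(p['R']@np.array(X)+p['t'])
    NT=np.array([.5125,-.2162,.0868]);NA=np.array([-.571,-.056,.819])
    off=np.array([310,200]) if n=='side' else 0
    k=5 if n=='side' else 1
    for nm,t in (('tip',0),('hextop',-.014),('org',-.021),('barrel_end_if_stroke15',.0245),('mouth',-.0125),('couplertop',.0155)): print(n,nm,(pr(NT+t*NA)-off)*k)
    h=cv2.cvtColor(p['frame'],cv2.COLOR_RGB2HSV);b=(h[...,0]>8)&(h[...,0]<32)&(h[...,1]>90)&(h[...,2]>50)
    X,v,u=deproj(p,b);m=np.linalg.norm(X-NT,axis=1)<.05
    for a,r,c in zip(X[m],v[m],u[m]): print(n,(np.array([c,r])-off)*k,a,'t',(a-NT)@NA*1000, p['frame'][r,c])
    if n=='side':
        im=p['frame']
        # profile along axis: t -> depth point and colour
        for t in range(-25,45,4):
            c=pr(NT+t*.001*NA).round().astype(int);z=p['z_map'][c[1],c[0]];zc=(p['R']@(NT+t*.001*NA)+p['t'])[2]
            print(t,(c-off)*k,im[c[1],c[0]],'surface in front of axis mm',(zc-z)*1000)
"

```

```text
side tip [375.1025 466.207 ]
side hextop [390.4003 478.1416]
side org [397.934 484.019]
side barrel_end_if_stroke15 [347.5674 444.7254]
side mouth [388.776  476.8744]
side couplertop [357.7978 452.7067]
side [410 490] [ 0.5272 -0.2201  0.0705] t -21.527422222192918 [117  93  55]
-25 [400 485] [104 100  98] surface in front of axis mm 17.706253543536832
-21 [400 485] [104 100  98] surface in front of axis mm 14.67031009512687
-17 [395 480] [94 91 89] surface in front of axis mm 16.183989182422476
-13 [390 475] [83 82 80] surface in front of axis mm 15.68958778723517
-9 [385 475] [80 79 77] surface in front of axis mm 19.316728368976577
-5 [380 470] [83 81 79] surface in front of axis mm 18.837466553562223
-1 [375 465] [109 107 103] surface in front of axis mm 34.68010224486173
3 [370 465] [107 105 101] surface in front of axis mm 31.244807676456876
7 [365 460] [107 105 101] surface in front of axis mm 26.87038232497074
11 [365 455] [109 107 103] surface in front of axis mm 30.90366895621166
15 [360 455] [107 105 102] surface in front of axis mm 29.02238668639057
19 [355 450] [106 105 101] surface in front of axis mm 26.82782240363002
23 [350 445] [106 105 101] surface in front of axis mm 32.2788055108536
27 [345 440] [79 78 76] surface in front of axis mm 28.908181982029824
31 [340 440] [88 86 83] surface in front of axis mm 33.06496943724557
35 [335 435] [85 84 81] surface in front of axis mm 31.46418662573747
39 [330 430] [80 80 77] surface in front of axis mm 34.09014798918663
43 [325 430] [85 83 81] surface in front of axis mm 29.46293933920807
top tip [410.3184 211.1294]
top hextop [409.0265 208.5287]
top org [408.3914 207.2503]
top barrel_end_if_stroke15 [412.6516 215.8263]
top mouth [409.1635 208.8046]
top couplertop [411.7835 214.0788]
```

The brass pixel lies at the hexagon's foot (t = −21.5 mm). The coupler and barrel surfaces are where a home coupler with about 15 mm or more of stroke would put them, and the force (about 17 N) agrees. I'm handing in.

```bash
python3 -c "
from workcell import robot
print(robot.close_job()); s=robot.observe(); print(s['time'],s['wrist_force'],s['grip_force'])"
```

```text
the job is handed in; nothing more can be done
None
the job is handed in; nothing more can be done
```

I handed the job in at about 26 s with the gun still gripped at 30 N and pressing at about 17 N. By my measurements the coupler is home on the nipple, within about 1° of square, with an estimated stroke of 15 mm or more; no verdict was returned.

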